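Make up two dental case pans

TASK

Make up the two case pans on this dental lab bench: the white cast and the black mounting plate go in the blue pan, the yellow cast and the pink-lidded jar go in the red pan, each standing upright and flat on the pan's floor. The plate is locked in its aluminium frame: first turn both brass turn buttons well aside, then lift it out. Set the casts down rather than dropping them, and leave the green-lidded jar where it stands.

Things in the scene. Friction and masses are not known exactly. Their poses are not given: they have to be found in the camera images.
- pan_blue: shallow open case pan of blue plastic, 115 mm (its x) by 165 mm (its y) outside, walls 4 mm thick and 14 mm high, floor 4 mm thick (inside 107 by 157 mm). Empty at the start; fixed to the bench. Origin: centre of its underside; z up.
- pan_red: shallow open case pan of red plastic, 115 mm (its x) by 165 mm (its y) outside, walls 4 mm thick and 14 mm high, floor 4 mm thick (inside 107 by 157 mm). Empty at the start; fixed to the bench. Origin: centre of its underside; z up.
- frame: flat aluminium frame, 96 (its x) by 128 (its y) by 12 mm high; pocket 73 by 60 mm, floor 4 mm above the bench, holds the plate. Origin: centre of its underside, z up; fixed. On its y axis, either side: a turn button, brass bar 52 by 12 by 5 mm (13 to 18 mm above the bench) with an upright grip along it, 30 mm long, 9 mm wide, from 18 to 34 mm above the bench.
- button_left (a joint): angle of the brass turn button on the frame's +y side; its vertical pivot is at x = 0, y = +49 mm in the frame's axes, through the bar's middle. At 0 the bar lies along the frame's y, its inner end 5 mm over the plate's edge; positive is counterclockwise from above. Light friction (0.02 N m), stays where left, turns to 1.7 rad either way; beyond 1 rad either way it is clear of the plate.
- button_right (a joint): angle of the brass turn button on the frame's -y side; its vertical pivot is at x = 0, y = -49 mm in the frame's axes, through the bar's middle. At 0 the bar lies along the frame's y, its inner end 5 mm over the plate's edge; positive is counterclockwise from above. Light friction (0.02 N m), stays where left, turns to 1.7 rad either way; beyond 1 rad either way it is clear of the plate.
- plate: black plastic plate, 70 (its x) by 56 mm (its y), 7 mm thick, with an upright grey grip block in the middle of its top, 14 mm in x by 28 mm in y, reaching 27 mm above the underside. Origin: centre of its underside, z up. Starts in the frame's pocket, axes along the frame's. About 0.06 kg, loose once both turn buttons are aside.
- model_white: dental cast of white stone, 54 (its x) by 50 mm (its y): base block 22 mm high with flat parallel sides facing +y and -y (50 mm apart, from x = -13 to +27 mm), pink gum line and a horseshoe of cream teeth on top, 32 mm high in all; the horseshoe's front points to -x. Origin: underside, middle of the block; z up. About 0.12 kg, loose, stands on the bench.
- model_yellow: dental cast of mustard-yellow stone, 54 (its x) by 50 mm (its y): base block 22 mm high with flat parallel sides facing +y and -y (50 mm apart, from x = -13 to +27 mm), pink gum line and a horseshoe of cream teeth on top, 32 mm high in all; the horseshoe's front points to -x. Origin: underside, middle of the block; z up. About 0.12 kg, loose, stands on the bench.
- jar_pink: round jar, white body 42 mm across and 36 mm high with a pink lid 44 mm across on top, 50 mm high in all. Origin: centre of its underside; z up. About 0.08 kg, loose, stands upright on the bench. 
- jar_green: round jar, white body 42 mm across and 36 mm high with a dark green lid 44 mm across on top, 50 mm high in all. Origin: centre of its underside; z up. About 0.08 kg, loose, stands upright on the bench. It is not wanted: it stays where it is.
Not all that is in view belongs to the job. What is shaped like the model_yellow but purple is not meant.

How it is judged:
On the way, in this order (a step that is already met when the one before it is completed fails the run):
1. both turn buttons are turned aside (more than 1 rad from 0, either way) while the plate still lies in its frame ((value of joint button_left above 1 rad or value of joint button_left below -1 rad) and (value of joint button_right above 1 rad or value of joint button_right below -1 rad) and horizontal distance between plate and frame below 0.012 m and z of plate in the frame of frame below 0.01 m), for 0.2 s.
2. the plate is lifted clear of its frame (25 mm or more above its seat) (z of plate in the frame of frame above 0.029 m), for 0.1 s.
At the end, for the whole second after the job is handed in: White cast and black plate in the blue pan, yellow cast and pink-lidded jar in the red: centres inside the walls, undersides within 4 mm of the pan floor, tilt below 0.12 rad, released, slower than 0.02 m/s. Green-lidded jar upright, within 20 mm of its start (x of model_white in the frame of pan_blue between -0.053 and 0.053 m and y of model_white in the frame of pan_blue between -0.078 and 0.078 m and z of model_white in the frame of pan_blue between 0 and 0.008 m and angle between each of model_white, plate, model_yellow, jar_pink, jar_green's own z axis and vertical below 0.12 rad and linear speed of each of model_white, plate, model_yellow, jar_pink below 0.02 m/s and contact force between each of model_white, plate, model_yellow, jar_pink and the fingers below 0.1 N and x of plate in the frame of pan_blue between -0.053 and 0.053 m and y of plate in the frame of pan_blue between -0.078 and 0.078 m and z of plate in the frame of pan_blue between 0 and 0.008 m and x of model_yellow in the frame of pan_red between -0.053 and 0.053 m and y of model_yellow in the frame of pan_red between -0.078 and 0.078 m and z of model_yellow in the frame of pan_red between 0 and 0.008 m and x of jar_pink in the frame of pan_red between -0.053 and 0.053 m and y of jar_pink in the frame of pan_red between -0.078 and 0.078 m and z of jar_pink in the frame of pan_red between 0 and 0.008 m and distance of jar_green from where it was at the start of the episode below 0.02 m); the robot touches nothing.
It fails at once if a cast is dropped or thrown (faster than 0.7 m/s out of the fingers, a fall of about 25 mm) ((contact force between model_white and the fingers below 0.05 N and linear speed of model_white above 0.7 m/s) or (contact force between model_yellow and the fingers below 0.05 N and linear speed of model_yellow above 0.7 m/s)).
It fails at once if the green-lidded jar is moved by more than 20 mm (distance of jar_green from where it was at the start of the episode above 0.02 m).
It also fails if it takes over 122 s, if anything falls off the work surface, if the arm or the gripper's body presses on something with over 40 N, if the wrist force passes 120 N, or if a joint passes its speed limit or range.

ROBOT

A 7-joint arm with a two-finger parallel gripper is mounted at the origin on the work surface. World frame = base frame: x ahead of the robot, y to its left, z up, the work surface at z = 0. Lengths are in m, angles in rad, forces in N, time in s.
With the tool pointing down it reaches from about 0.4 to 0.85 m from the base axis. Payload 10.4 kg.
Tool frame: the origin (TCP) lies between the finger pads; the fingertips stand manip.finger_overhang ahead of it and the grasp point (between the pads) lies 11 mm behind it (manip.finger_overhang is the distance from the TCP to the fingertips, in m); x points along the fingers, z is the direction in which the jaws open and shut, and the axes are right-handed (so a half turn about x gives the same grasp; the last joint's range is limited). The gripper opens to 85 mm and grips with 20 to 120 N. Pads are 22 mm wide; open, the fingers measure 114 mm over their backs; the gripper's body (76 mm by 85 mm) begins 54 mm behind the grasp point. The pads swing forward as they close: fully open they stand 13 mm farther back than shut.
Start: joints at [-1.191, 0.332, -0.065, 1.46, 0.022, 1.35, -0.088], TCP at [0.245, 0.575, 0.239] pointing down, gripper open.
Joint ranges: [-2.6, 2.6], [-0.5, 2.12], [-1.47, 1.34], [0.16, 2.42], [-1.27, 4.41], [0.06, 2.06], [-2.6, 2.6]. Speed limits (rad/s): [2.22, 2.22, 2.79, 2.79, 3.14, 3.14, 3.14].

INTERFACE

Orientations are given as a unit quaternion [x, y, z, w].
In Python, from workcell import get_obs, camera, workorder, manip gives the robot as it stands. The module is installed in compiled form; this text tells all that it offers.
- The arm moves only by the tool play_rows, never from a script. Its argument "increments" is text: rows parted by semicolons, each of 4 numbers parted by spaces: the shift along the tool's x, y, z in m, then the turn about the tool's x in rad. A call has 1 to 20 rows; each row shifts and turns the pose as measured when the row begins, along the tool's axes as they then stand; what a row does not reach is not made up. A row lasts 1/10 s, in which the tool goes at most 50 mm and 8.59 degrees, less where a joint would pass 70% of its speed; a pose out of reach is approached as far as the arm can. A call is refused whole if a number of a shift passes 0.05 or a number of a turn 0.15, either way. A call with a gripper value outside its range is refused whole. "hand" is the gripper command: -1 is fully open, 1 is shut, values between are in proportion, set as the call begins (left out, the last holds). The fingers move at their own pace and stop on an object; "squeeze" is the grip in N (left out, the last holds). Time passes only in rows, so rows that do not move let the fingers close. It gives the time, the measured TCP pose, the force and the opening at its end, in the units of the state.
- get_obs(): the state, without advancing time (a new reading comes with each control period).
- camera(name): name is "side" or "top" or "wrist"; returns a dict with "img" (420x560x3 uint8, blue, green, red), "fov_y" (degrees; the focal length in pixels is half the picture's height over the tangent of half this angle, whatever the lens; pixels are square), "cx", "cy" (the principal point, pixels), "R" (3x3) and "t" (3): a world point X has camera coordinates R X + t; the wrist camera has in their place "tool_from_camera" (4x4, takes a point from camera to tool coordinates, whose origin is the TCP and whose axes are the tool frame's). Camera axes: x right, y down, z forward; pixel columns grow to the right and rows downward; lengths in m; the calibration is good to about 2 mm. A picture is of the moment at which its call begins: read the wrist's pose just before it. There is no depth.
- workorder.hand_in(): hands the job in, once; it reports no verdict.
The state is a dict: "clock": time; "joint_pos": joint angles; "joint_velocities": joint speeds; "tau": joint torques, N m; "position": TCP position; "ee_rot": TCP orientation; "ft_force": force on the tool from outside, world axes, zero at the start; "torque": the same for the moment, N m; "grip_width": opening from 0.0 (shut) to 1.0 (fully open).
Only numpy, scipy, OpenCV 4.12 (cv2) and the standard library are available. Lean on these libraries where they do the work, as an engineer would, in place of code of your own. Each camera call takes 0.05 s, during which the arm holds its last target.

## Working session

There is one attempt and no reset: what is moved stays moved. The work goes in short steps, Python scripts to look and compute and a tool call to move; the robot and the scene stay as the last step left them, time stands still between calls to the robot, and variables do not carry over. Pictures are saved under pics/ and viewed, and the job is handed in when it is done.

Besides the shell and the picture viewer there is one more tool, called after "Request:" in YAML: its name, and indented under it one key for each argument. play_rows: Moves the arm, as the interface text tells. Its arguments: {"type":"object","properties":{"increments":{"type":"string"},"hand":{"type":"number"},"squeeze":{"type":"number"}},"required":["increments"]}

```bash
ls; mkdir -p pics; python3 - <<'E'
from workcell import get_obs, camera, workorder, manip
import cv2
print(get_obs()); print(manip.finger_overhang)
for n in("side","top","wrist"):
    c=camera(n); cv2.imwrite(f"pics/{n}0.png",c["img"]); print({k:v for k,v in c.items() if k!="img"})
E
```

```text
pics
{'clock': 0.0, 'joint_pos': array([-1.19061412,  0.33286916, -0.06467838,  1.4609307 ,  0.0216148 ,
        1.34988292, -0.08851154]), 'joint_velocities': array([-0.0005217 ,  0.00142708, -0.00096404, -0.00013386, -0.00064279,
        0.00020141,  0.00182199]), 'tau': array([-1.24566200e-04, -6.25433135e+01,  4.93632106e-02, -3.91614854e+01,
        1.63478771e-02,  9.58880380e-03, -6.55643177e-06]), 'position': array([0.24486879, 0.57465017, 0.23852263]), 'ee_rot': array([-0.39017239,  0.59030617,  0.38957948,  0.58951842]), 'ft_force': array([ 0.17165615, -0.64609371,  0.48586339]), 'torque': array([ 0.01163342, -0.00048362, -0.01065991]), 'grip_width': 1.0030592357481884}
0.008
{'fov_y': 48.44062650747951, 'cx': 280.77599152936665, 'cy': 208.2332891756408, 'R': array([[ 0.9187046 , -0.39490809, -0.00542729],
       [-0.28199055, -0.64627076, -0.7090948 ],
       [ 0.27651977,  0.6529791 , -0.70509227]]), 't': array([-0.45695311,  0.16781826,  1.09218923])}
{'fov_y': 46.56074128764, 'cx': 278.19278123110934, 'cy': 213.6541964919468, 'R': array([[ 0.01175465, -0.99992856,  0.00216975],
       [-0.99915563, -0.01183094, -0.03934545],
       [ 0.03936831, -0.00170543, -0.99922331]]), 't': array([0.00491753, 0.48860517, 1.19782298])}
{'fov_y': 60.981085810312955, 'cx': 279.68693015096625, 'cy': 213.25887229707934, 'tool_from_camera': array([[-4.22641444e-04, -2.74673767e-01,  9.61537385e-01,
        -1.34087179e-01],
       [-5.55854663e-04, -9.61537258e-01, -2.74673975e-01,
         7.05250862e-02],
       [ 9.99999756e-01, -6.50563644e-04,  2.53706802e-04,
        -5.34188268e-06],
       [ 0.00000000e+00,  0.00000000e+00,  0.00000000e+00,
         1.00000000e+00]])}
```

View pics/top0.png

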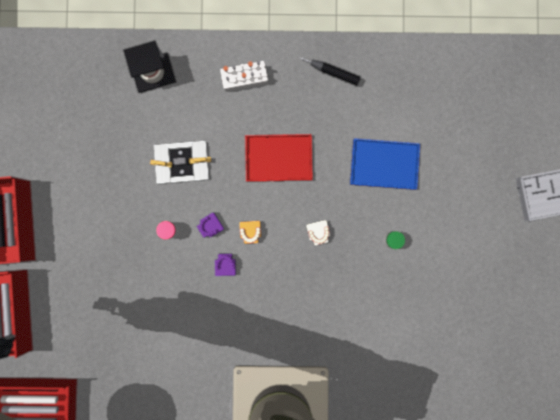

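View pics/side0.png

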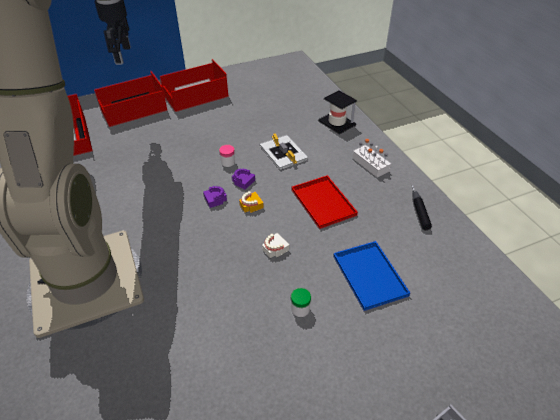

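```bash
cat > h.py <<'E'
from workcell import get_obs, camera, workorder, manip
import cv2, numpy as np
from scipy.spatial.transform import Rotation as Ro
def cam(n):
    o=get_obs(); c=camera(n); f=210/np.tan(np.radians(c["fov_y"]/2))
    if n=="wrist":
        T=np.eye(4); T[:3,:3]=Ro.from_quat(o["ee_rot"]).as_matrix(); T[:3,3]=o["position"]
        W=T@c["tool_from_camera"]; R=W[:3,:3].T; t=-R@W[:3,3]
    else: R,t=c["R"],c["t"]
    return dict(img=c["img"],K=np.array([[f,0,c["cx"]],[0,f,c["cy"]],[0,0,1]]),R=R,t=t)
def px(c,u,v,z):
    d=c["R"].T@np.linalg.solve(c["K"],[u,v,1.]); o=-c["R"].T@c["t"]
    return o+d*(z-o[2])/d[2]
def proj(c,X):
    p=c["K"]@(c["R"]@np.asarray(X,float)+c["t"]); return p[:2]/p[2]
def crop(c,u0,v0,u1,v1,s,name,grid=10):
    im=cv2.resize(c["img"][v0:v1,u0:u1],None,fx=s,fy=s,interpolation=cv2.INTER_CUBIC)
    for u in range((u0//grid+1)*grid,u1,grid): cv2.putText(im,str(u),(int((u-u0)*s)-8,8),0,.3,(0,255,255),1); cv2.line(im,(int((u-u0)*s),10),(int((u-u0)*s),14),(0,255,255),1)
    for v in range((v0//grid+1)*grid,v1,grid): cv2.putText(im,str(v),(0,int((v-v0)*s)+3),0,.3,(0,255,255),1)
    cv2.imwrite("pics/"+name,im)
E
python3 - <<'E'
from h import *
c=cam("top"); crop(c,140,120,290,200,5.3,"a.png"); crop(c,280,120,430,200,5.3,"a2.png"); crop(c,140,205,290,285,5.3,"b.png"); crop(c,290,205,440,285,5.3,"b2.png")
E
```

```text
(no output)
```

View pics/a.png

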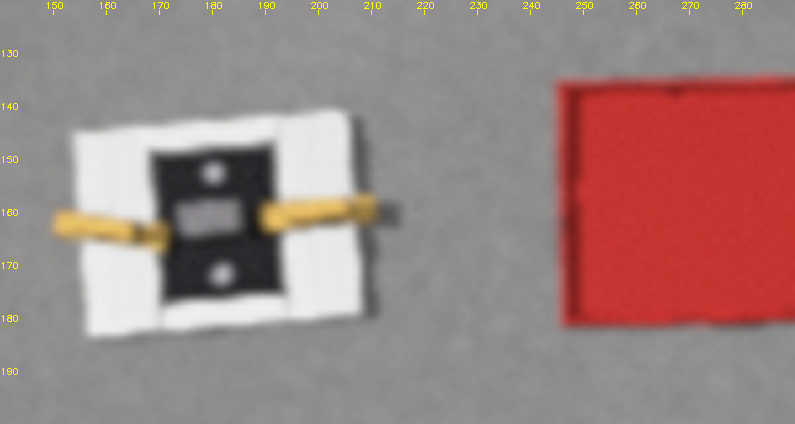

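View pics/a2.png

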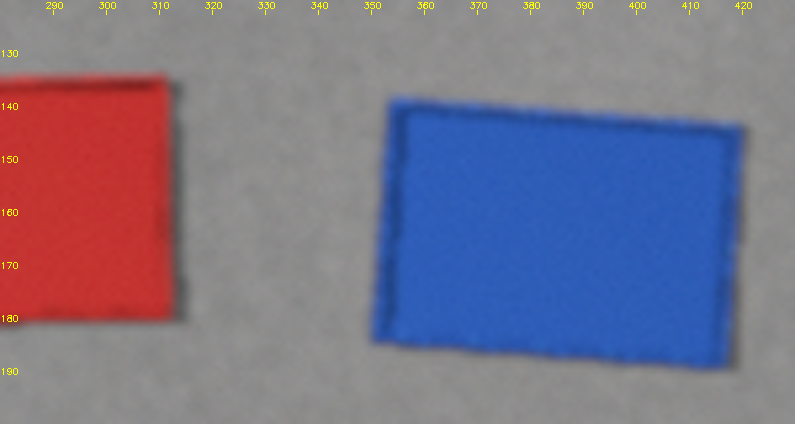

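View pics/b.png

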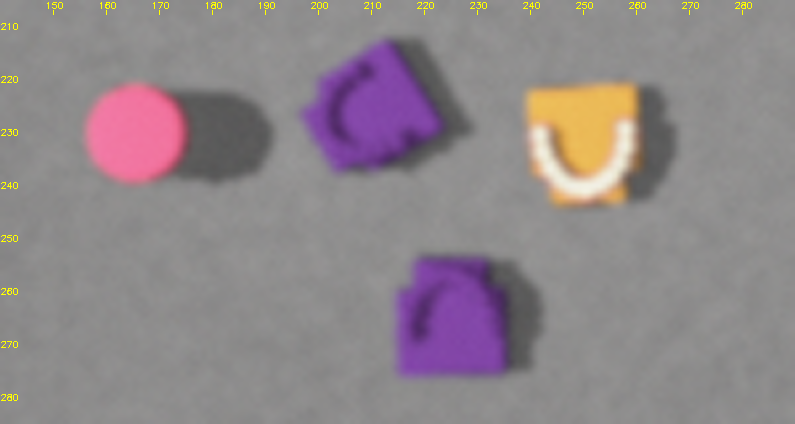

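View pics/b2.png

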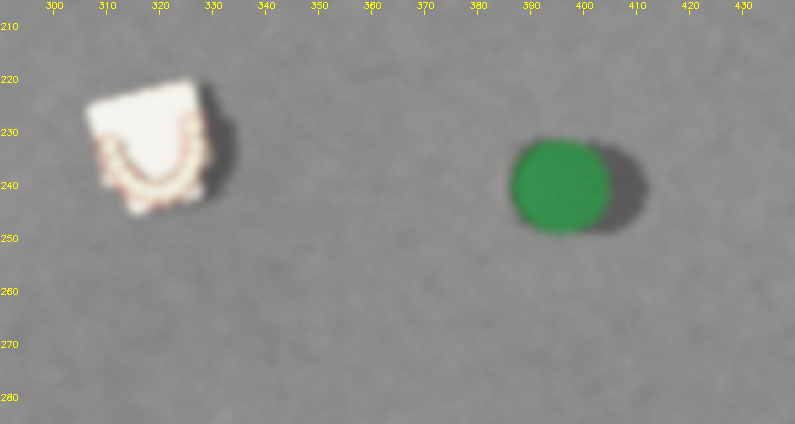

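```bash
python3 - <<'E'
from h import *
np.set_printoptions(precision=4,suppress=True)
c=cam("top")
P=lambda u,v,z:px(c,u,v,z)[:2]
def show(n,pts,z):
    a=np.array([P(u,v,z) for u,v in pts]); print(n,a.mean(0),"\n",a,[round(np.linalg.norm(a[i]-a[i-1])*1e3) for i in range(len(a))])
show("frame",[(154,145),(206,141),(208.5,179),(156.5,183)],.012)
show("plategrip",[(173,158),(185,157.5),(186,163),(174,164)],.027)
show("bl",[(150,161.5),(171.5,164.5)],.018)
show("br",[(189.5,161),(211,159)],.018)
show("red",[(245,135.5),(312.5,134.5),(313.5,180.5),(246.5,181.5)],.014)
show("blue",[(353.5,138.5),(420.5,143.5),(418,189.5),(350.5,184.5)],.014)
show("pink",[(165.7,230.5)],.05)
show("green",[(395.5,240.3)],.05)
show("yel back",[(239,222),(260,220.8)],.022)
show("yel front",[(244,243.5),(258,242.5)],.022)
show("white back",[(306.5,224.5),(326,220)],.022)
show("white front",[(315.5,245.5),(328.5,242)],.022)
R=Ro.from_quat(get_obs()["ee_rot"]).as_matrix(); print(R)
E
```

```text
frame [0.6137 0.2524] 
 [[0.6552 0.3208]
 [0.6668 0.192 ]
 [0.5722 0.1842]
 [0.5607 0.3126]] [95, 129, 95, 129]
plategrip [0.6149 0.2538] 
 [[0.6211 0.2698]
 [0.6227 0.2405]
 [0.6092 0.2378]
 [0.6064 0.2671]] [15, 29, 14, 29]
bl [0.6097 0.3017] 
 [[0.6131 0.3283]
 [0.6063 0.2751]] [54, 54]
br [0.6183 0.2045] 
 [[0.6155 0.2309]
 [0.6211 0.178 ]] [53, 53]
red [0.6264 0.0094] 
 [[ 0.6813  0.0953]
 [ 0.6859 -0.0721]
 [ 0.5714 -0.0756]
 [ 0.5669  0.0899]] [115, 167, 115, 166]
blue [ 0.6146 -0.2538] 
 [[ 0.6771 -0.1739]
 [ 0.6667 -0.3402]
 [ 0.5522 -0.3341]
 [ 0.5626 -0.1672]] [115, 167, 115, 167]
pink [0.4435 0.2787] 
 [[0.4435 0.2787]] [0]
green [ 0.4266 -0.27  ] 
 [[ 0.4266 -0.27  ]] [0]
yel back [0.4682 0.0807] 
 [[0.4665 0.1063]
 [0.47   0.055 ]] [51, 51]
yel front [0.4155 0.0763] 
 [[0.4141 0.0933]
 [0.4169 0.0592]] [34, 34]
white back [ 0.4681 -0.0827] 
 [[ 0.4623 -0.0589]
 [ 0.4739 -0.1065]] [49, 49]
white front [ 0.4157 -0.0972] 
 [[ 0.4113 -0.0813]
 [ 0.4202 -0.113 ]] [33, 33]
[[-0.0002 -0.92    0.3919]
 [-0.0005  0.3919  0.92  ]
 [-1.      0.     -0.0006]]
```

```bash
cat > plan.py <<'E'
from h import *
import sys
def plan(tgt,psi=None,step=0.04,rs=0.13,start=None,quiet=False):
    o=get_obs(); R=Ro.from_quat(o["ee_rot"]).as_matrix(); p=o["position"].copy(); 
    ps=np.arctan2(R[1,2],R[0,2])
    if psi is None: psi=ps
    tgt=np.array(tgt,float)
    d=(psi-ps+np.pi)%(2*np.pi)-np.pi
    n=int(max(np.ceil(np.linalg.norm(tgt-p)/step),np.ceil(abs(d)/rs),1))
    p0=p.copy();a0=ps;out=[]
    for i in range(1,n+1):
        w=p0+(tgt-p0)*i/n-p; z=np.array([np.cos(ps),np.sin(ps),0]); y=np.array([-z[1],z[0],0]); x=np.array([0,0,-1.])
        s=np.round([w@x,w@y,w@z],3); r=round(-(a0+d*i/n-ps),2)
        p=p+s[0]*x+s[1]*y+s[2]*z; ps-=r; out.append("%g %g %g %g"%(*s,r))
    print("p",np.round(o["position"],4),"psi",round(a0,3),"tilt",np.round(R[:,0],3),"gw",round(o["grip_width"],3),"t",round(o["clock"],2),"F",np.round(o["ft_force"],1),"j7",round(o["joint_pos"][6],2))
    print(n,"; ".join(out))
if __name__=="__main__":
    a=[float(v) for v in sys.argv[1:]]
    plan(a[:3],a[3] if len(a)>3 else None)
E
python3 plan.py 0.609 0.301 0.12 -0.127
```

```text
p [0.2449 0.5749 0.239 ] psi 1.168 tilt [-0.    -0.001 -1.   ] gw 0.999 t 0.25 F [0.7 0.1 0.3] j7 -0.09
12 0.01 -0.037 -0.009 0.11; 0.01 -0.038 -0.005 0.11; 0.01 -0.037 -0.001 0.1; 0.01 -0.038 0.003 0.11; 0.01 -0.038 0.007 0.11; 0.009 -0.036 0.011 0.11; 0.01 -0.035 0.015 0.11; 0.01 -0.033 0.019 0.1; 0.01 -0.031 0.022 0.11; 0.01 -0.028 0.025 0.11; 0.01 -0.025 0.028 0.11; 0.01 -0.022 0.031 0.11
```

Request:
play_rows:
  increments: "0.01 -0.037 -0.009 0.11; 0.01 -0.038 -0.005 0.11; 0.01 -0.037 -0.001 0.1; 0.01 -0.038 0.003 0.11; 0.01 -0.038 0.007 0.11; 0.009 -0.036 0.011 0.11; 0.01 -0.035 0.015 0.11; 0.01 -0.033 0.019 0.1; 0.01 -0.031 0.022 0.11; 0.01 -0.028 0.025 0.11; 0.01 -0.025 0.028 0.11; 0.01 -0.022 0.031 0.11; 0 0 0 0"
  hand: -0.2

```text
clock: 1.55
position: [0.6141, 0.2848, 0.113]
ee_rot: [0.063, 0.705, -0.064, 0.704]
ft_force: [-1.6, -1.3, -0.2]
grip_width: 0.602
```

```bash
python3 plan.py 0.609 0.301 0.06 -0.127; python3 - <<'E'
from h import *
c=cam("wrist"); cv2.imwrite("pics/w1.png",c["img"])
E
```

```text
p [0.6141 0.2848 0.113 ] psi -0.18 tilt [-0.002 -0.    -1.   ] gw 0.602 t 1.55 F [-1.6 -1.3 -0.2] j7 -0.56
2 0.027 0.007 -0.004 -0.03; 0.026 0.008 -0.004 -0.02
```

View pics/w1.png

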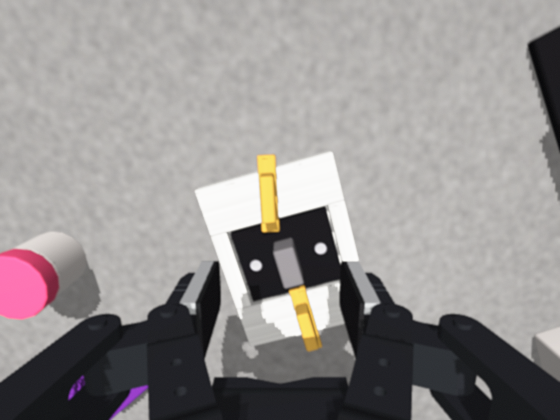

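```bash
python3 - <<'E'
from h import *
c=cam("wrist"); crop(c,180,140,370,360,2.7,"w1c.png",20)
def bar(pv,yaw):
    pts=[]
    y=np.array([-np.sin(yaw),np.cos(yaw)]);x=np.array([y[1],-y[0]])
    im=c["img"]
    for (hl,hw,z,col) in((26,6,.018,(255,0,0)),(15,4.5,.034,(0,0,255))):
        q=[proj(c,[*(pv+(a*hl*y+b*hw*x)/1e3),z]) for a,b in((1,1),(1,-1),(-1,-1),(-1,1))]
        cv2.polylines(im,[np.int32(np.round(np.array(q)*8))],True,col,1,cv2.LINE_AA,3)
bar(np.array([.6095,.3015]),-.127); bar(np.array([.618,.204]),.105)
fy=.087; o=np.array([.614,.253]);y=np.array([-np.sin(fy),np.cos(fy)]);x=np.array([y[1],-y[0]])
for hx,hy,z in((48,64,.012),(7,14,.031),(35,28,.011)):
    q=[proj(c,[*(o+(a*hx*x+b*hy*y)/1e3),z]) for a,b in((1,1),(1,-1),(-1,-1),(-1,1))]
    cv2.polylines(c["img"],[np.int32(np.round(np.array(q)*8))],True,(0,200,0),1,cv2.LINE_AA,3)
crop(c,180,140,370,360,2.7,"w1d.png",20)
E
```

```text
(no output)
```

View pics/w1d.png

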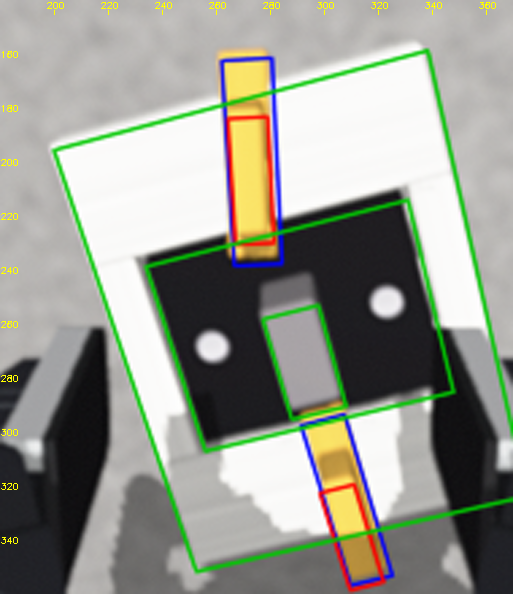

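Request:
play_rows:
  increments: "0.02 0.009 -0.004 -0.03; 0.02 0.008 -0.003 -0.02; 0.015 0 0 0; 0.01 0 0 0; 0 0 0 0; 0 0 0 0"

```text
clock: 2.25
position: [0.6041, 0.3149, 0.0494]
ee_rot: [0.042, 0.707, -0.036, 0.705]
ft_force: [0.4, -0.2, 0.6]
grip_width: 0.598
```

```bash
python3 plan.py 0.609 0.302 0.028 -0.127
```

```text
p [0.6041 0.3149 0.0494] psi -0.11 tilt [-0.002  0.008 -1.   ] gw 0.598 t 2.25 F [ 0.4 -0.2  0.6] j7 -0.52
1 0.021 -0.012 0.006 0.02
```

Request:
play_rows:
  increments: "0 -0.012 0.006 0.02; 0 0 0 0; 0 0 0 0"

```text
clock: 2.55
position: [0.6105, 0.3006, 0.0515]
ee_rot: [0.05, 0.705, -0.044, 0.706]
ft_force: [-0.3, -0.2, 0.1]
grip_width: 0.6
```

```bash
python3 plan.py 0.609 0.302 0.028 -0.127
```

```text
p [0.6105 0.3006 0.0515] psi -0.133 tilt [ 0.001  0.009 -1.   ] gw 0.6 t 2.55 F [-0.3 -0.2  0.1] j7 -0.52
1 0.023 0.001 -0.002 -0.01
```

Request:
play_rows:
  increments: "0.012 0 -0.001 0; 0.01 0.001 0 0; 0 0 0 0; 0 0 0 0"

```text
clock: 2.95
position: [0.6098, 0.3018, 0.0276]
ee_rot: [0.051, 0.705, -0.044, 0.706]
ft_force: [-0.9, 0.3, -0.2]
grip_width: 0.6
```

```bash
python3 plan.py 0.609 0.302 0.028 -0.127; python3 - <<'E'
from h import *
c=cam("wrist"); cv2.imwrite("pics/w2.png",c["img"])
E
```

```text
p [0.6098 0.3018 0.0276] psi -0.134 tilt [ 0.001  0.01  -1.   ] gw 0.6 t 2.95 F [-0.9  0.3 -0.2] j7 -0.52
1 -0 0 -0.001 -0.01
```

View pics/w2.png

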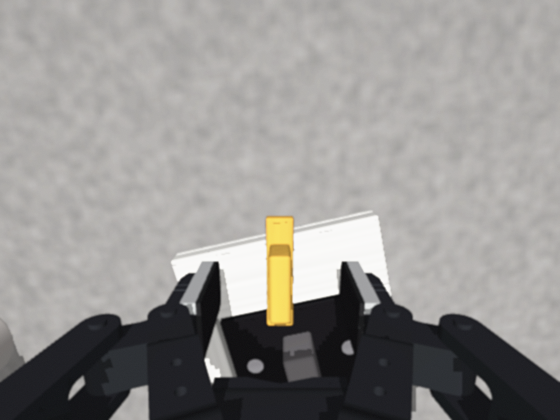

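Request:
play_rows:
  increments: "0 0 0 0; 0 0 0 0; 0 0 0 0; 0 0 0 0; 0 0 0 0; 0 0 0 0"
  hand: 1
  squeeze: 25

```text
clock: 3.6
position: [0.6098, 0.3021, 0.028]
ee_rot: [0.051, 0.705, -0.044, 0.706]
ft_force: [0.9, 0.4, -1.6]
grip_width: 0.095
```

Request:
play_rows:
  increments: "0 0 0 0.1; 0 0 0 0.13; 0 0 0 0.13; 0 0 0 0.13; 0 0 0 0.13; 0 0 0 0.13; 0 0 0 0.13; 0 0 0 0.13; 0 0 0 0.1; 0 0 0 0.05; 0 0 0 0"

```text
clock: 4.7
position: [0.6096, 0.3023, 0.028]
ee_rot: [0.442, 0.556, -0.436, 0.552]
ft_force: [-0.1, 0.1, -0.1]
grip_width: 0.101
```

```bash
python3 plan.py 0.609 0.302 0.028 -1.3
```

```text
p [0.6096 0.3023 0.028 ] psi -1.34 tilt [ 0.002  0.01  -1.   ] gw 0.101 t 4.7 F [-0.1  0.1 -0.1] j7 -1.6
1 0 -0.001 0 -0.04
```

Request:
play_rows:
  increments: "0 0 0 0; 0 0 0 0; 0 0 0 0; -0.01 0 0 0; -0.02 0 0 0; -0.01 0 0 0; 0 0 0 0"
  hand: 0.5

```text
clock: 5.4
position: [0.6098, 0.3022, 0.0712]
ee_rot: [0.441, 0.557, -0.434, 0.554]
ft_force: [0.9, -0.1, 0.4]
grip_width: 0.251
```

```bash
python3 plan.py 0.618 0.205 0.065 0.1
```

```text
p [0.6098 0.3022 0.0712] psi -1.335 tilt [ 0.002  0.011 -1.   ] gw 0.251 t 5.4 F [ 0.9 -0.1  0.4] j7 -1.61
12 0.001 -0.001 0.008 -0.12; 0 -0.002 0.008 -0.12; 0.001 -0.003 0.007 -0.12; 0 -0.005 0.007 -0.12; 0.001 -0.004 0.007 -0.12; 0 -0.006 0.006 -0.12; 0.001 -0.006 0.005 -0.12; 0 -0.007 0.005 -0.12; 0.001 -0.007 0.003 -0.12; 0 -0.008 0.003 -0.12; 0.001 -0.008 0.002 -0.12; 0 -0.008 0 -0.11
```

Request:
play_rows:
  increments: "0.001 -0.001 0.008 -0.12; 0 -0.002 0.008 -0.12; 0.001 -0.003 0.007 -0.12; 0 -0.005 0.007 -0.12; 0.001 -0.004 0.007 -0.12; 0 -0.006 0.006 -0.12; 0.001 -0.006 0.005 -0.12; 0 -0.007 0.005 -0.12; 0.001 -0.007 0.003 -0.12; 0 -0.008 0.003 -0.12; 0.001 -0.008 0.002 -0.12; 0 -0.005 0 -0.06; 0 0 0 0; 0 0 0 0"
  hand: -0.2

```text
clock: 6.8
position: [0.6177, 0.2045, 0.0588]
ee_rot: [-0.033, 0.707, 0.04, 0.706]
ft_force: [-0.6, -0.5, -0.2]
grip_width: 0.598
```

```bash
python3 plan.py 0.618 0.205 0.028 0.1;  python3 - <<'E'
from h import *
c=cam("wrist"); cv2.imwrite("pics/w3.png",c["img"])
E
```

```text
p [0.6177 0.2045 0.0588] psi 0.104 tilt [-0.002  0.01  -1.   ] gw 0.598 t 6.8 F [-0.6 -0.5 -0.2] j7 -0.16
1 0.031 0 0 0
```

View pics/w3.png

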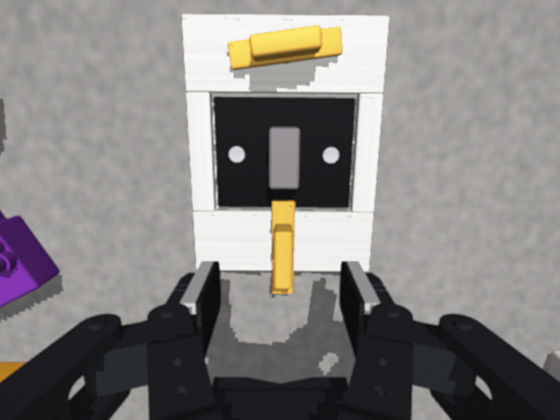

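Request:
play_rows:
  increments: "0.016 0 0 0; 0.012 0 0 0; 0 0 0 0; 0 0 0 0"

```text
clock: 7.25
position: [0.6166, 0.2062, 0.0273]
ee_rot: [-0.033, 0.707, 0.04, 0.705]
ft_force: [0.1, 0.3, -0.1]
grip_width: 0.604
```

Request:
play_rows:
  increments: "0 0 0 0; 0 0 0 0; 0 0 0 0; 0 0 0 0; 0 0 0 0; 0 0 0 0"
  hand: 1

```text
clock: 7.85
position: [0.619, 0.2068, 0.0279]
ee_rot: [-0.032, 0.705, 0.04, 0.707]
ft_force: [1.5, -0.6, -2.8]
grip_width: 0.094
```

Request:
play_rows:
  increments: "0 0 0 0.1; 0 0 0 0.13; 0 0 0 0.13; 0 0 0 0.13; 0 0 0 0.13; 0 0 0 0.13; 0 0 0 0.13; 0 0 0 0.13; 0 0 0 0.13; 0 0 0 0.13; 0 0 0 0.05; 0 0 0 0"

```text
clock: 9.05
position: [0.621, 0.2055, 0.0279]
ee_rot: [0.425, 0.569, -0.416, 0.568]
ft_force: [1.7, -0.8, -3.9]
grip_width: 0.091
```

Request:
play_rows:
  increments: "0 0 0 0; 0 0 0 0; 0 0 0 0; -0.01 0 0 0; -0.02 0 0 0; -0.01 0 0 0; 0 0 0 0"
  hand: 0.5

```text
clock: 9.75
position: [0.6209, 0.2054, 0.0719]
ee_rot: [0.424, 0.57, -0.414, 0.569]
ft_force: [0.6, -0.4, 0.6]
grip_width: 0.248
```

```bash
python3 plan.py 0.614 0.254 0.07 0.087
```

```text
p [0.6209 0.2054 0.0719] psi -1.267 tilt [ 0.007  0.012 -1.   ] gw 0.248 t 9.75 F [ 0.6 -0.4  0.6] j7 -1.39
11 0 0.001 -0.004 -0.12; 0 0.001 -0.005 -0.13; 0.001 0.002 -0.004 -0.12; -0 0.002 -0.004 -0.12; -0 0.003 -0.003 -0.13; 0 0.003 -0.003 -0.12; 0 0.003 -0.003 -0.12; 0 0.004 -0.002 -0.12; 0.001 0.004 -0.002 -0.13; -0 0.005 -0.002 -0.12; -0 0.004 -0 -0.12
```

Request:
play_rows:
  increments: "0 0.001 -0.004 -0.12; 0 0.001 -0.005 -0.13; 0.001 0.002 -0.004 -0.12; 0 0.002 -0.004 -0.12; 0 0.003 -0.003 -0.13; 0 0.003 -0.003 -0.12; 0 0.003 -0.003 -0.12; 0 0.004 -0.002 -0.12; 0.001 0.004 -0.002 -0.13; 0 0.005 -0.002 -0.12; 0 0.004 0 -0.08; 0 0 0 0; 0 0 0 0"
  hand: -0.2

```text
clock: 11.05
position: [0.6106, 0.255, 0.0657]
ee_rot: [-0.03, 0.705, 0.038, 0.708]
ft_force: [-0.6, 0.5, 0.5]
grip_width: 0.599
```

```bash
python3 plan.py 0.6145 0.254 0.026 0.087;  python3 - <<'E'
from h import *
c=cam("wrist"); cv2.imwrite("pics/w4.png",c["img"])
E
```

```text
p [0.6106 0.255  0.0657] psi 0.096 tilt [ 0.003  0.011 -1.   ] gw 0.599 t 11.05 F [-0.6  0.5  0.5] j7 -0.24
1 0.04 -0.001 0.004 0.01
```

View pics/w4.png

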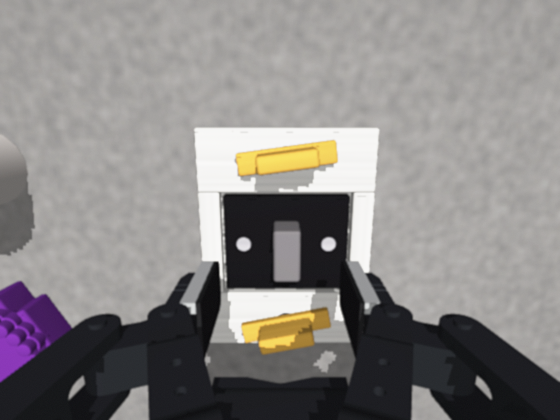

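Request:
play_rows:
  increments: "0.016 0 0.002 0.01; 0.015 -0.001 0.001 0; 0.003 0 0 0; 0 0 0 0; 0 0 0 0"

```text
clock: 11.6
position: [0.6134, 0.2532, 0.0272]
ee_rot: [-0.025, 0.706, 0.032, 0.707]
ft_force: [1.0, 0.2, 0.6]
grip_width: 0.6
```

Request:
play_rows:
  increments: "0 0 0 0; 0 0 0 0; 0 0 0 0; 0 0 0 0; 0 0 0 0; 0 0 0 0"
  hand: 1
  squeeze: 30

```text
clock: 12.2
position: [0.6142, 0.2537, 0.0288]
ee_rot: [-0.025, 0.705, 0.032, 0.708]
ft_force: [0.7, -0.4, 0.7]
grip_width: 0.153
```

Request:
play_rows:
  increments: "-0.005 0 0 0; -0.01 0 0 0; -0.015 0 0 0; -0.015 0 0 0; -0.015 0 0 0; -0.005 0 0 0; 0 0 0 0; 0 0 0 0"

```text
clock: 13.0
position: [0.615, 0.2532, 0.1022]
ee_rot: [-0.024, 0.704, 0.033, 0.709]
ft_force: [0.5, -0.2, -0.6]
grip_width: 0.156
```

```bash
python3 plan.py 0.614 -0.21 0.10 -0.06;  python3 - <<'E'
from h import *
c=cam("wrist"); cv2.imwrite("pics/w5.png",c["img"])
E
```

```text
p [0.615  0.2532 0.1022] psi 0.08 tilt [ 0.006  0.012 -1.   ] gw 0.156 t 13.0 F [ 0.5 -0.2 -0.6] j7 -0.25
12 0 -0.038 -0.003 0.01; 0 -0.039 -0.003 0.01; 0.001 -0.039 -0.002 0.02; -0 -0.038 -0.002 0.01; -0 -0.039 -0.001 0.01; 0 -0.038 -0.001 0.01; 0 -0.039 -0.001 0.01; 0 -0.038 0 0.01; 0.001 -0.039 0.001 0.02; -0 -0.039 0.001 0.01; 0 -0.038 0.001 0.01; 0 -0.039 0.002 0.01
```

View pics/w5.png

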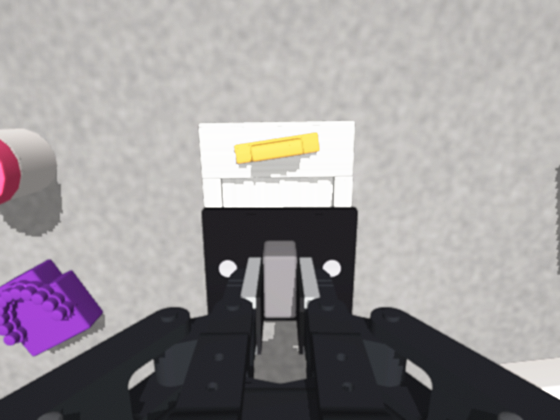

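Request:
play_rows:
  increments: "0 -0.03 -0.003 0.01; 0 -0.039 -0.003 0.01; 0 -0.039 -0.002 0.02; 0 -0.038 -0.002 0.01; 0 -0.039 -0.001 0.01; 0 -0.038 -0.001 0.01; 0 -0.039 -0.001 0.01; 0 -0.038 0 0.01; 0.001 -0.039 0.001 0.02; 0 -0.039 0.001 0.01; 0 -0.03 0.001 0.01; 0 -0.02 0.002 0.01; 0 -0.01 0 0; 0 -0.005 0 0; 0 0 0 0; 0 0 0 0"

```text
clock: 14.65
position: [0.6068, -0.2028, 0.0834]
ee_rot: [0.025, 0.711, -0.017, 0.703]
ft_force: [0.3, -0.6, -0.6]
grip_width: 0.152
```

```bash
python3 plan.py 0.617 -0.212 0.045 -0.06;  python3 - <<'E'
from h import *
c=cam("wrist"); cv2.imwrite("pics/w6.png",c["img"])
E
```

```text
p [ 0.6068 -0.2028  0.0834] psi -0.059 tilt [-0.011  0.012 -1.   ] gw 0.152 t 14.65 F [ 0.3 -0.6 -0.6] j7 0.38
2 0.019 -0.004 0.005 0; 0.019 -0.005 0.006 0
```

View pics/w6.png

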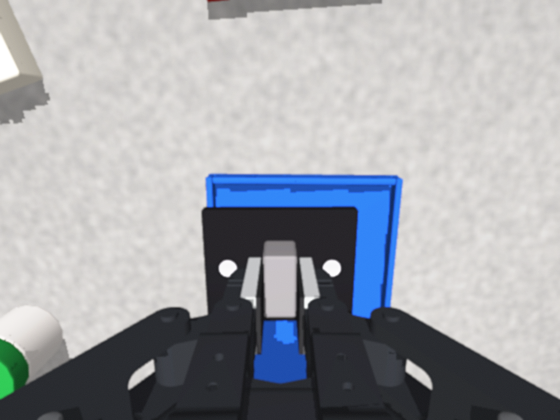

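Request:
play_rows:
  increments: "0.015 -0.004 0.005 0; 0.012 -0.004 0.004 0; 0.006 0 0 0; 0 0 0 0; 0 0 0 0"

```text
clock: 15.2
position: [0.6161, -0.2077, 0.0458]
ee_rot: [0.024, 0.711, -0.014, 0.702]
ft_force: [-0.0, 0.6, 0.1]
grip_width: 0.154
```

```bash
python3 plan.py 0.617 -0.212 0.031 -0.06;  python3 - <<'E'
from h import *
c=cam("wrist"); cv2.imwrite("pics/w7.png",c["img"])
E
```

```text
p [ 0.6161 -0.2077  0.0458] psi -0.054 tilt [-0.013  0.014 -1.   ] gw 0.154 t 15.2 F [-0.   0.6  0.1] j7 0.41
1 0.015 -0.004 0.001 0.01
```

View pics/w7.png

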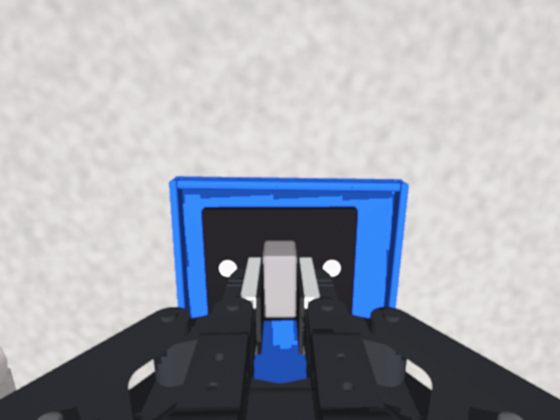

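Request:
play_rows:
  increments: "0.007 -0.002 0 0; 0.005 -0.001 0 0; 0.002 0 0 0; 0.001 0 0 0; 0 0 0 0"

```text
clock: 15.75
position: [0.616, -0.2109, 0.0305]
ee_rot: [0.024, 0.711, -0.014, 0.703]
ft_force: [0.4, -0.3, -0.2]
grip_width: 0.157
```

```bash
python3 plan.py 0.617 -0.212 0.029 -0.06
```

```text
p [ 0.616  -0.2109  0.0305] psi -0.054 tilt [-0.011  0.014 -1.   ] gw 0.157 t 15.75 F [ 0.4 -0.3 -0.2] j7 0.42
1 0.001 -0.001 0.001 0.01
```

Request:
play_rows:
  increments: "0.001 0 0 0; 0 0 0 0; 0 0 0 0"

```text
clock: 16.05
position: [0.6162, -0.2109, 0.0298]
ee_rot: [0.024, 0.711, -0.014, 0.703]
ft_force: [-1.0, 0.1, -0.3]
grip_width: 0.159
```

Request:
play_rows:
  increments: "0 0 0 0; 0 0 0 0; 0 0 0 0; 0 0 0 0; -0.01 0 0 0; -0.02 0 0 0; -0.02 0 0 0; -0.02 0 0 0; -0.01 0 0 0; 0 0 0 0"
  hand: 0.3

```text
clock: 17.05
position: [0.6174, -0.2123, 0.1159]
ee_rot: [0.024, 0.71, -0.015, 0.703]
ft_force: [1.0, -0.0, -0.9]
grip_width: 0.345
```

```bash
python3 - <<'E'
from h import *
c=cam("wrist"); cv2.imwrite("pics/w8.png",c["img"])
E
# white cast grasp: centre + 7mm along its x (yaw .25); z psi = .25-pi/2
python3 - <<'E'
from plan import *
c=np.array([.4419,-.09]);y=.25
g=c+.007*np.array([np.cos(y),np.sin(y)]);print(g)
plan([*g,.10],y+np.pi/2); plan([*g,.10],y-np.pi/2)
E
```

```text
[ 0.44868239 -0.08826817]
p [ 0.6171 -0.2123  0.1151] psi -0.054 tilt [-0.01   0.014 -1.   ] gw 0.352 t 17.1 F [ 0.2 -0.1  0.3] j7 0.39
15 0.001 0.008 -0.012 -0.12; 0.001 0.009 -0.01 -0.13; 0.001 0.01 -0.01 -0.12; 0.001 0.011 -0.008 -0.13; 0.001 0.013 -0.006 -0.12; 0.001 0.013 -0.006 -0.13; 0.001 0.013 -0.003 -0.12; 0.001 0.014 -0.002 -0.13; 0.001 0.014 0.001 -0.12; 0.001 0.014 0.001 -0.13; 0.001 0.013 0.004 -0.12; 0.001 0.013 0.005 -0.13; 0.001 0.012 0.007 -0.12; 0.001 0.012 0.008 -0.13; 0.001 0.01 0.01 -0.12
p [ 0.6171 -0.2123  0.1151] psi -0.054 tilt [-0.01   0.014 -1.   ] gw 0.352 t 17.1 F [ 0.2 -0.1  0.3] j7 0.39
10 0.002 0.011 -0.017 0.13; 0.001 0.01 -0.019 0.12; 0.002 0.006 -0.02 0.13; 0.001 0.004 -0.021 0.13; 0.002 0.002 -0.021 0.12; 0.001 -0.001 -0.02 0.13; 0.002 -0.004 -0.021 0.13; 0.001 -0.006 -0.02 0.12; 0.002 -0.009 -0.019 0.13; 0.001 -0.011 -0.018 0.13
```

View pics/w8.png

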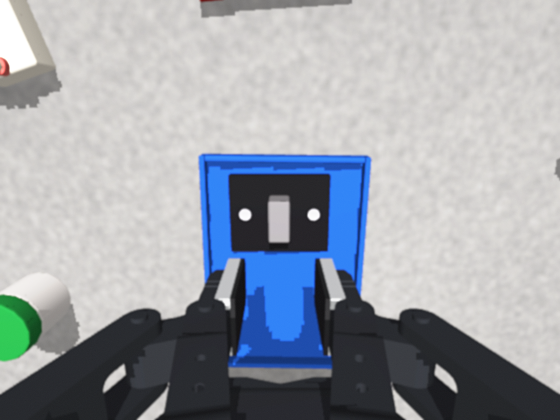

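Request:
play_rows:
  increments: "0.002 0.011 -0.017 0.13; 0.001 0.01 -0.019 0.12; 0.002 0.006 -0.02 0.13; 0.001 0.004 -0.021 0.13; 0.002 0.002 -0.021 0.12; 0.001 -0.001 -0.02 0.13; 0.002 -0.004 -0.021 0.13; 0.001 -0.006 -0.02 0.12; 0.001 -0.007 -0.015 0.1; 0 -0.005 -0.01 0.06; 0 0 0 0; 0 0 0 0; 0 0 0 0"
  hand: -0.6

```text
clock: 18.4
position: [0.4496, -0.0875, 0.0937]
ee_rot: [0.417, 0.58, -0.421, 0.559]
ft_force: [0.1, -0.5, -0.5]
grip_width: 0.8
```

```bash
python3 - <<'E'
from plan import *
from h import *
c=cam("wrist"); 
def cast(c,p,yaw,s=1):
    x=np.array([np.cos(yaw),np.sin(yaw)]);y=np.array([-x[1],x[0]])
    for z in (0,.022):
        q=[proj(c,[*(p+(a*x+b*y)/1e3),z]) for a,b in((27,25),(27,-25),(-13,-25),(-27,-15),(-27,15),(-13,25))]
        cv2.polylines(c["img"],[np.int32(np.round(np.array(q)*8))],True,(0,200,0),1,cv2.LINE_AA,3)
p=np.array([.4419,-.09]);y=.25
cast(c,p,y); cv2.imwrite("pics/w9.png",c["img"])
plan([.4487,-.0883,.06],y-np.pi/2)
E
```

```text
p [ 0.4497 -0.0876  0.0937] psi -1.268 tilt [-0.027  0.013 -1.   ] gw 0.797 t 18.45 F [-0.6  0.1  0.2] j7 -1.06
1 0.034 -0.001 0 0.05
```

View pics/w9.png

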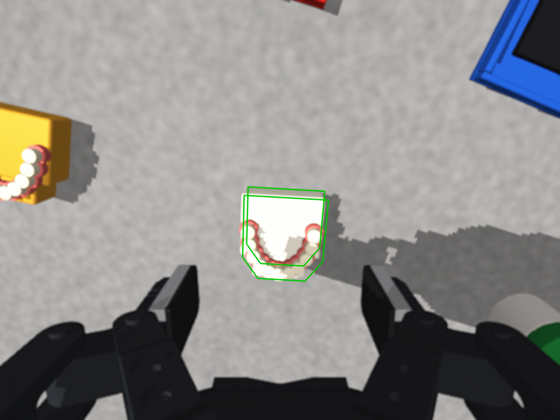

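```bash
python3 - <<'E'
from h import *
c=cam("wrist"); crop(c,225,175,345,290,5,"w9c.png",10)
E
```

```text
(no output)
```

View pics/w9c.png

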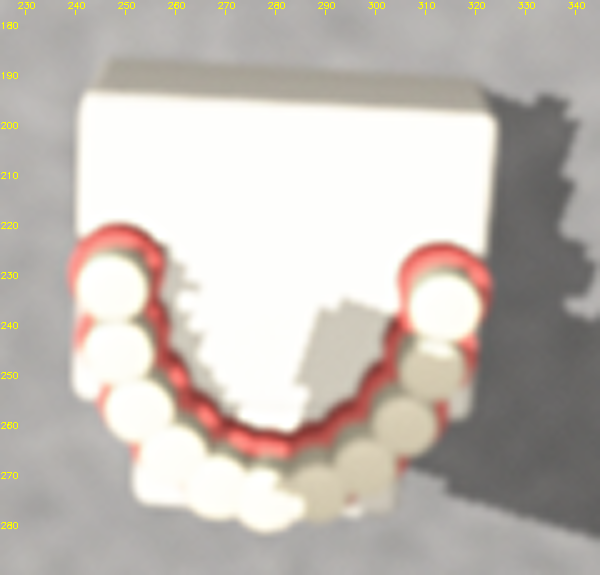

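Request:
play_rows:
  increments: "0.02 0 0 0.04; 0.02 0 0 0.01; 0.02 0 0 0; 0.008 0 0 0; 0 0 0 0; 0 0 0 0"

```text
clock: 19.1
position: [0.4506, -0.0894, 0.0246]
ee_rot: [0.432, 0.568, -0.436, 0.549]
ft_force: [-0.5, 0.3, 1.0]
grip_width: 0.803
```

```bash
python3 plan.py .4487 -.0883 0.014 -1.32;  python3 - <<'E'
from h import *
c=cam("wrist"); cv2.imwrite("pics/w10.png",c["img"])
E
```

```text
p [ 0.4506 -0.0894  0.0246] psi -1.32 tilt [-0.024  0.011 -1.   ] gw 0.803 t 19.1 F [-0.5  0.3  1. ] j7 -1.0
1 0.011 -0.002 -0.002 -0
```

View pics/w10.png

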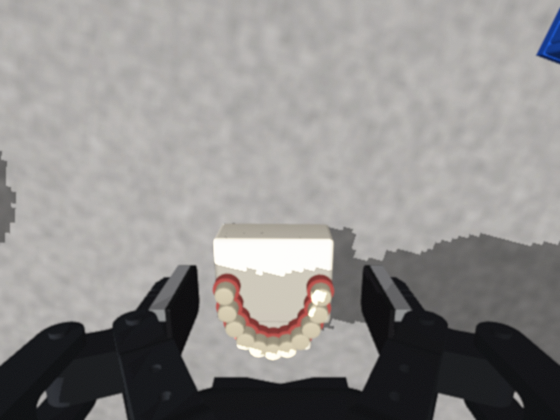

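Request:
play_rows:
  increments: "0.006 -0.001 -0.002 0; 0.003 0 0 0; 0.001 0 0 0; 0 0 0 0"

```text
clock: 19.55
position: [0.4503, -0.0872, 0.0157]
ee_rot: [0.432, 0.567, -0.434, 0.55]
ft_force: [0.4, 0.2, 1.0]
grip_width: 0.804
```

Request:
play_rows:
  increments: "0 0 0 0; 0 0 0 0; 0 0 0 0; 0 0 0 0; 0 0 0 0; 0 0 0 0"
  hand: 1
  squeeze: 35

```text
clock: 20.15
position: [0.4505, -0.0872, 0.0161]
ee_rot: [0.433, 0.567, -0.434, 0.55]
ft_force: [0.2, -0.8, -0.8]
grip_width: 0.57
```

```bash
python3 plan.py .4487 -.0883 0.1
```

```text
p [ 0.4505 -0.0872  0.0161] psi -1.32 tilt [-0.02   0.013 -1.   ] gw 0.57 t 20.15 F [ 0.2 -0.8 -0.8] j7 -0.99
3 -0.028 -0.001 0 -0; -0.028 -0 0 -0; -0.028 -0.001 0.001 -0
```

Request:
play_rows:
  increments: "-0.005 0 0 0; -0.015 0 0 0; -0.02 0 0 0; -0.02 0 0 0; -0.01 0 0 0; 0 0 0 0; 0 0 0 0"

```text
clock: 20.85
position: [0.4511, -0.0883, 0.0889]
ee_rot: [0.432, 0.567, -0.435, 0.55]
ft_force: [-0.7, -0.4, -1.2]
grip_width: 0.573
```

```bash
python3 - <<'E'
from plan import *
plan([.6124,-.2897,.09],-.06,step=.03,rs=.1)
c=cam("wrist"); cv2.imwrite("pics/w11.png",c["img"])
E
```

```text
p [ 0.4511 -0.0883  0.0889] psi -1.32 tilt [-0.021  0.012 -1.   ] gw 0.573 t 20.85 F [-0.7 -0.4 -1.2] j7 -1.1
13 -0 0.008 0.018 -0.1; -0 0.006 0.019 -0.09; -0 0.005 0.019 -0.1; -0 0.003 0.02 -0.1; -0 0 0.02 -0.09; -0.001 -0.001 0.02 -0.1; 0 -0.003 0.019 -0.1; 0 -0.005 0.019 -0.1; 0 -0.007 0.019 -0.09; 0 -0.008 0.018 -0.1; 0 -0.011 0.017 -0.1; -0 -0.012 0.016 -0.09; -0 -0.013 0.015 -0.1
```

View pics/w11.png

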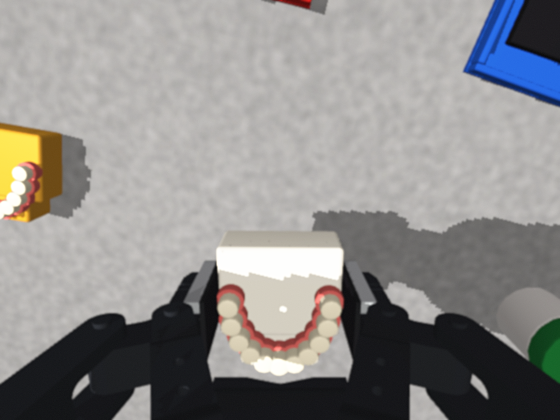

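Request:
play_rows:
  increments: "0 0.008 0.018 -0.1; 0 0.006 0.019 -0.09; 0 0.005 0.019 -0.1; 0 0.003 0.02 -0.1; 0 0 0.02 -0.09; -0.001 -0.001 0.02 -0.1; 0 -0.003 0.019 -0.1; 0 -0.005 0.019 -0.1; 0 -0.007 0.019 -0.09; 0 -0.008 0.018 -0.1; 0 -0.011 0.017 -0.1; 0 -0.009 0.013 -0.08; 0 -0.006 0.008 -0.05; 0 0 0 0; 0 0 0 0"

```text
clock: 22.4
position: [0.605, -0.2788, 0.0597]
ee_rot: [0.031, 0.725, -0.018, 0.688]
ft_force: [0.4, -0.1, -0.7]
grip_width: 0.575
```

```bash
python3 - <<'E'
from plan import *
plan([.6124,-.2897,.04],-.06)
c=cam("wrist"); cv2.imwrite("pics/w12.png",c["img"])
E
```

```text
p [ 0.605  -0.2788  0.0597] psi -0.069 tilt [-0.05   0.02  -0.999] gw 0.575 t 22.4 F [ 0.4 -0.1 -0.7] j7 0.49
1 0.02 -0.01 0.008 -0.01
```

View pics/w12.png

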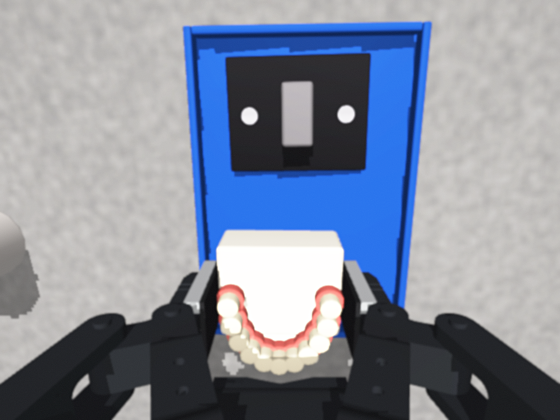

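Request:
play_rows:
  increments: "0.008 -0.004 0.003 -0.01; 0.008 -0.003 0.003 0; 0.006 -0.002 0.002 0; 0.003 0 0 0; 0 0 0 0; 0 0 0 0"

```text
clock: 23.05
position: [0.6106, -0.2863, 0.0308]
ee_rot: [0.028, 0.725, -0.014, 0.688]
ft_force: [0.7, 0.1, -0.9]
grip_width: 0.574
```

```bash
python3 - <<'E'
from plan import *
plan([.6124,-.2897,.023],-.06)
c=cam("wrist"); cv2.imwrite("pics/w13.png",c["img"])
E
```

```text
p [ 0.6106 -0.2863  0.0308] psi -0.059 tilt [-0.052  0.021 -0.998] gw 0.574 t 23.05 F [ 0.7  0.1 -0.9] j7 0.52
1 0.008 -0.003 0.002 0
```

View pics/w13.png

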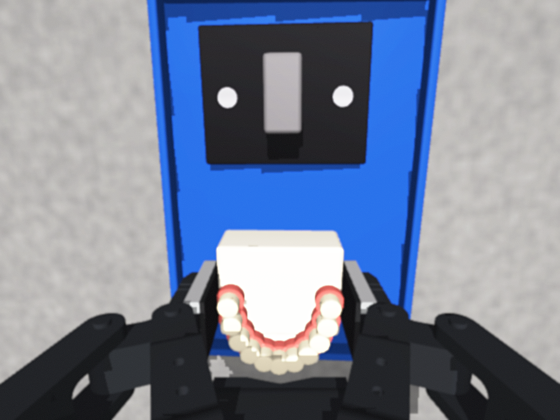

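Request:
play_rows:
  increments: "0.004 -0.002 0.001 0; 0.003 0 0 0; 0.001 0 0 0; 0.001 0 0 0; 0.001 0 0 0; 0 0 0 0"

```text
clock: 23.7
position: [0.6116, -0.2883, 0.0217]
ee_rot: [0.028, 0.725, -0.014, 0.688]
ft_force: [-1.3, 0.9, 1.7]
grip_width: 0.575
```

```bash
python3 plan.py .6124 -.2897 0.02 -.06
```

```text
p [ 0.6116 -0.2883  0.0217] psi -0.059 tilt [-0.05   0.021 -0.999] gw 0.575 t 23.7 F [-1.3  0.9  1.7] j7 0.52
1 0.002 -0.001 0.001 0
```

Request:
play_rows:
  increments: "0.001 0 0 0; 0 0 0 0; 0 0 0 0"

```text
clock: 24.0
position: [0.6118, -0.2884, 0.0217]
ee_rot: [0.028, 0.724, -0.014, 0.689]
ft_force: [-1.2, 0.4, 1.4]
grip_width: 0.574
```

Request:
play_rows:
  increments: "0 0 0 0; 0 0 0 0; 0 0 0 0; 0 0 0 0; -0.005 0 0 0; -0.01 0 0 0; -0.015 0 0 0; -0.02 0 0 0; -0.02 0 0 0; -0.01 0 0 0; 0 0 0 0; 0 0 0 0"
  hand: -0.45

```text
clock: 25.2
position: [0.617, -0.2908, 0.11]
ee_rot: [0.027, 0.723, -0.014, 0.69]
ft_force: [-0.3, -0.9, 0.4]
grip_width: 0.722
```

```bash
python3 - <<'E'
from plan import *
p=np.array([.4418,.0785]);y=.075; g=p+.007*np.array([np.cos(y),np.sin(y)]);print(g)
plan([*g,.10],y-np.pi/2,step=.025,rs=.1)
c=cam("wrist"); cv2.imwrite("pics/w14.png",c["img"])
E
```

```text
[0.44878032 0.07902451]
p [ 0.617  -0.2908  0.11  ] psi -0.059 tilt [-0.046  0.02  -0.999] gw 0.722 t 25.2 F [-0.3 -0.9  0.4] j7 0.5
17 0.001 0.021 -0.011 0.08; 0 0.02 -0.013 0.09; 0.001 0.019 -0.015 0.08; 0 0.018 -0.016 0.09; 0.001 0.016 -0.017 0.08; 0.001 0.015 -0.019 0.09; 0 0.013 -0.02 0.08; 0.001 0.011 -0.021 0.09; 0 0.01 -0.022 0.08; 0.001 0.007 -0.023 0.09; 0 0.006 -0.023 0.08; 0.001 0.004 -0.024 0.08; 0.001 0.001 -0.023 0.09; 0 0 -0.024 0.08; 0.001 -0.002 -0.024 0.09; 0 -0.005 -0.024 0.08; 0.001 -0.006 -0.023 0.09
```

View pics/w14.png

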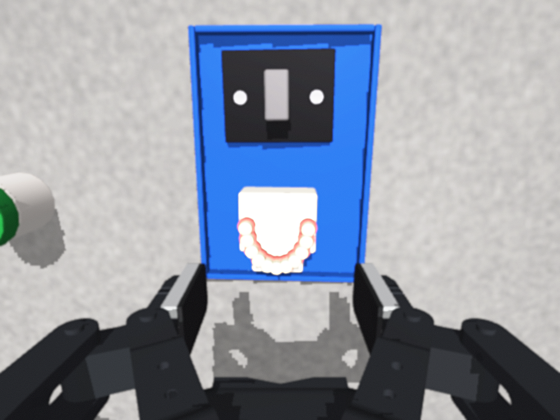

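```bash
python3 - <<'E'
s=open('plan.py').read()
s=s.replace("z=np.array([np.cos(ps),np.sin(ps),0]); y=np.array([-z[1],z[0],0]); x=np.array([0,0,-1.])","A=R@Ro.from_rotvec([-(ps-a0),0,0]).as_matrix(); x,y,z=A.T")
open('plan.py','w').write(s)
E
python3 - <<'E'
from plan import *
plan([.4488,.079,.10],.075-np.pi/2,step=.025,rs=.1)
E
```

```text
p [ 0.617  -0.2908  0.1099] psi -0.059 tilt [-0.046  0.02  -0.999] gw 0.724 t 25.25 F [ 0.3 -0.9  0.1] j7 0.5
17 0.001 0.021 -0.011 0.08; 0.002 0.02 -0.013 0.09; 0.001 0.019 -0.014 0.08; 0.002 0.018 -0.016 0.09; 0.001 0.016 -0.018 0.08; 0.002 0.015 -0.019 0.09; 0.001 0.013 -0.02 0.08; 0.002 0.011 -0.021 0.09; 0.001 0.01 -0.022 0.08; 0.002 0.007 -0.022 0.09; 0.001 0.006 -0.023 0.08; 0.002 0.004 -0.024 0.08; 0.001 0.001 -0.024 0.09; 0.001 0 -0.024 0.08; 0.002 -0.002 -0.023 0.09; 0.001 -0.005 -0.024 0.08; 0.002 -0.006 -0.023 0.09
```

Request:
play_rows:
  increments: "0 0.015 -0.008 0.06; 0.001 0.02 -0.013 0.09; 0.001 0.019 -0.014 0.08; 0 0.018 -0.016 0.09; 0.001 0.016 -0.018 0.08; 0 0.015 -0.019 0.09; 0.001 0.013 -0.02 0.08; 0 0.011 -0.021 0.09; 0.001 0.01 -0.022 0.08; 0 0.007 -0.022 0.09; 0.001 0.006 -0.023 0.08; 0 0.004 -0.024 0.08; 0.001 0.001 -0.024 0.09; 0.001 0 -0.024 0.08; 0 -0.002 -0.023 0.09; 0.001 -0.004 -0.02 0.06; 0 -0.003 -0.014 0.05; 0 0 -0.008 0.03; 0 0 0 0; 0 0 0 0"
  hand: -0.5

```text
clock: 27.25
position: [0.4402, 0.0837, 0.1]
ee_rot: [0.47, 0.538, -0.497, 0.493]
ft_force: [0.7, 0.1, 0.5]
grip_width: 0.749
```

```bash
python3 - <<'E'
from plan import *
plan([.4488,.079,.06],.075-np.pi/2)
c=cam("wrist"); 
p=np.array([.4418,.0785]);yaw=.075
x=np.array([np.cos(yaw),np.sin(yaw)]);y=np.array([-x[1],x[0]])
for z in (0,.022):
        q=[proj(c,[*(p+(a*x+b*y)/1e3),z]) for a,b in((27,25),(27,-25),(-13,-25),(-27,-15),(-27,15),(-13,25))]
        cv2.polylines(c["img"],[np.int32(np.round(np.array(q)*8))],True,(0,200,0),1,cv2.LINE_AA,3)
cv2.imwrite("pics/w15.png",c["img"])
E
```

```text
p [0.4402 0.0837 0.1   ] psi -1.507 tilt [-0.073  0.016 -0.997] gw 0.749 t 27.25 F [0.7 0.1 0.5] j7 -1.66
2 0.02 0.006 0.003 -0.01; 0.019 0.005 0.003 -0
```

View pics/w15.png

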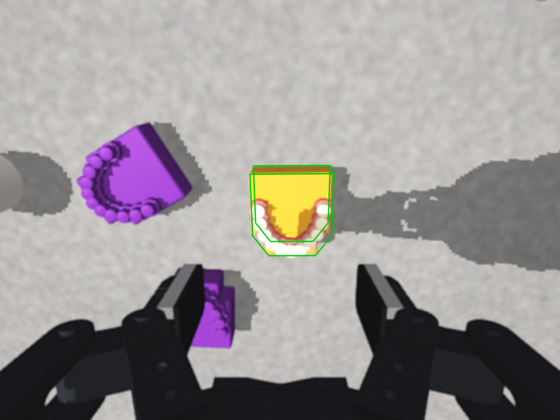

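Request:
play_rows:
  increments: "0 0.04 0 0; 0 0.04 0 0; 0 0.04 0 0; 0 0 0 0; 0 0 0 0"

```text
clock: 27.8
position: [0.5627, 0.0878, 0.0883]
ee_rot: [0.468, 0.539, -0.498, 0.492]
ft_force: [-0.5, 0.6, -0.9]
grip_width: 0.746
```

```bash
python3 plan.py .4488 .079 .1; python3 -c "
from h import *
print(np.round(get_obs()['joint_pos'],3))"
```

```text
p [0.5627 0.0878 0.0883] psi -1.506 tilt [-0.077  0.015 -0.997] gw 0.746 t 27.8 F [-0.5  0.6 -0.9] j7 -1.49
3 -0.001 -0.038 0 -0; -0.001 -0.039 0.001 -0; -0.001 -0.038 0 -0
[-0.699  0.445  0.603  1.742 -0.302  1.121 -1.493]
```

Request:
play_rows:
  increments: "0 -0.01 0 0; 0 -0.02 0 0; 0 -0.02 0 0; 0 -0.02 0 0; 0 -0.02 0 0; 0 -0.015 0 0; 0 -0.005 0 0; 0 0 0 0; 0 0 0 0"

```text
clock: 28.7
position: [0.4392, 0.078, 0.0972]
ee_rot: [0.469, 0.542, -0.496, 0.49]
ft_force: [0.2, -0.3, -0.3]
grip_width: 0.751
```

```bash
python3 plan.py .4488 .079 .1; python3 -c "
from h import *
print(np.round(get_obs()['joint_pos'],3))"
```

```text
p [0.4392 0.078  0.0972] psi -1.505 tilt [-0.08   0.023 -0.997] gw 0.751 t 28.7 F [ 0.2 -0.3 -0.3] j7 -1.63
1 -0.004 0.009 -0 -0
[-0.839  0.142  0.637  2.05  -0.141  1.056 -1.633]
```

```bash
python3 - <<'E'
from plan import *
plan([.448,.079,.016],.075-np.pi/2,step=.02)
E
```

```text
p [0.4392 0.078  0.0972] psi -1.505 tilt [-0.08   0.023 -0.997] gw 0.751 t 28.7 F [ 0.2 -0.3 -0.3] j7 -1.63
5 0.016 0.003 0 -0; 0.016 0.003 0.001 -0; 0.016 0.003 0 -0.01; 0.016 0.003 0.001 0; 0.016 0.003 -0 0
```

Request:
play_rows:
  increments: "0.016 0.003 0 0; 0.016 0.003 0.001 0; 0.015 0.003 0 -0.01; 0.01 0.003 0.001 0; 0.003 0.002 0 0; 0 0 0 0; 0 0 0 0"

```text
clock: 29.4
position: [0.4527, 0.0782, 0.0349]
ee_rot: [0.468, 0.543, -0.493, 0.493]
ft_force: [-0.7, -0.1, 0.5]
grip_width: 0.748
```

```bash
python3 - <<'E'
from plan import *
plan([.448,.079,.016],.075-np.pi/2,step=.02)
c=cam("wrist"); cv2.imwrite("pics/w16.png",c["img"])
E
```

```text
p [0.4527 0.0782 0.0349] psi -1.495 tilt [-0.076  0.022 -0.997] gw 0.748 t 29.4 F [-0.7 -0.1  0.5] j7 -1.52
1 0.019 -0.003 -0.001 0
```

View pics/w16.png

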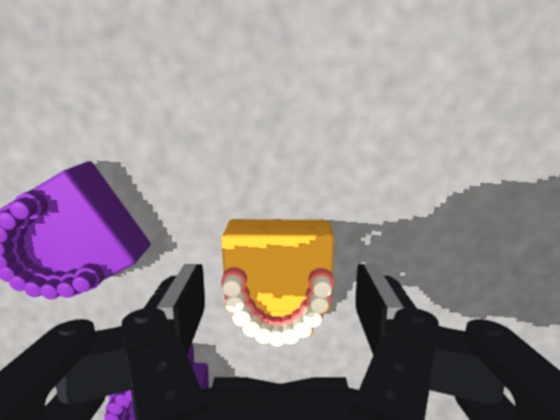

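Request:
play_rows:
  increments: "0.009 -0.001 0 0; 0.007 -0.001 -0.001 0; 0.002 0 0 0; 0 0 0 0; 0 0 0 0"

```text
clock: 29.95
position: [0.4493, 0.0801, 0.0165]
ee_rot: [0.468, 0.544, -0.492, 0.493]
ft_force: [0.5, -0.9, 0.6]
grip_width: 0.748
```

Request:
play_rows:
  increments: "0 0 0 0; 0 0 0 0; 0 0 0 0; 0 0 0 0; 0 0 0 0; 0 0 0 0"
  hand: 1
  squeeze: 35

```text
clock: 30.55
position: [0.4496, 0.0802, 0.0169]
ee_rot: [0.468, 0.543, -0.492, 0.494]
ft_force: [0.1, -0.1, -0.7]
grip_width: 0.57
```

Request:
play_rows:
  increments: "-0.005 0 0 0; -0.01 0.001 0 0; -0.015 0.001 0 0; -0.015 0.001 0 0; -0.01 0 0 0; 0 0 0 0; 0 0 0 0"

```text
clock: 31.25
position: [0.4575, 0.0788, 0.0764]
ee_rot: [0.469, 0.543, -0.491, 0.494]
ft_force: [-0.8, -0.3, -1.0]
grip_width: 0.572
```

```bash
python3 - <<'E'
from plan import *
yaw=.027; c=np.array([.6264,.0094]); x=np.array([np.cos(yaw),np.sin(yaw)]);y=np.array([-x[1],x[0]])
g=c+.007*x-.030*y; print(g)
plan([*g,.08],yaw-np.pi/2,step=.018)
c=cam("wrist"); cv2.imwrite("pics/w17.png",c["img"])
E
```

```text
[ 0.63420735 -0.02040009]
p [0.4575 0.0788 0.0764] psi -1.495 tilt [-0.073  0.024 -0.997] gw 0.572 t 31.25 F [-0.8 -0.3 -1. ] j7 -1.57
12 -0.002 0.014 0.009 0; -0.001 0.014 0.01 0.01; -0.002 0.014 0.009 0; -0.001 0.014 0.009 0.01; -0.002 0.014 0.009 0; -0.001 0.014 0.009 0; -0.002 0.015 0.009 0.01; -0.002 0.014 0.009 0; -0.001 0.014 0.009 0.01; -0.002 0.014 0.009 0; -0.001 0.015 0.009 0; -0.002 0.014 0.008 0.01
```

View pics/w17.png

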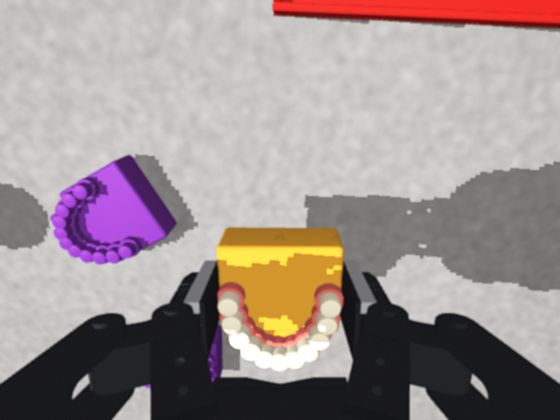

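Request:
play_rows:
  increments: "-0.002 0.008 0.005 0; -0.002 0.014 0.01 0.01; -0.002 0.014 0.009 0; -0.002 0.014 0.009 0.01; -0.002 0.014 0.009 0; -0.002 0.014 0.009 0; -0.002 0.015 0.009 0.01; -0.002 0.014 0.009 0; -0.002 0.014 0.009 0.01; -0.002 0.014 0.009 0; -0.001 0.013 0.009 0; -0.001 0.01 0.005 0.01; 0 0.005 0.003 0; 0 0 0 0; 0 0 0 0"

```text
clock: 32.8
position: [0.634, -0.0262, 0.072]
ee_rot: [0.475, 0.533, -0.509, 0.48]
ft_force: [0.3, -0.4, -0.5]
grip_width: 0.572
```

```bash
python3 - <<'E'
from plan import *
plan([.6342,-.0204,.04],.027-np.pi/2,step=.018)
c=cam("wrist"); cv2.imwrite("pics/w18.png",c["img"])
E
```

```text
p [ 0.634  -0.0262  0.072 ] psi -1.544 tilt [-0.087  0.018 -0.996] gw 0.572 t 32.8 F [ 0.3 -0.4 -0.5] j7 -1.29
2 0.016 0.002 -0.003 0; 0.016 0.001 -0.002 0
```

View pics/w18.png

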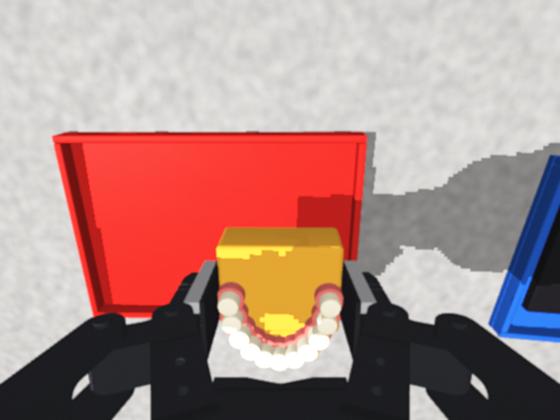

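Request:
play_rows:
  increments: "0.014 0.002 -0.005 0; 0.012 0.001 -0.004 0; 0.006 0 0 0; 0 0 0 0; 0 0 0 0"

```text
clock: 33.35
position: [0.6323, -0.0134, 0.0363]
ee_rot: [0.475, 0.535, -0.509, 0.48]
ft_force: [-0.1, 0.4, -1.2]
grip_width: 0.571
```

```bash
python3 - <<'E'
from plan import *
plan([.634,-.017,.022],.027-np.pi/2,step=.018)
c=cam("wrist"); cv2.imwrite("pics/w19.png",c["img"])
E
```

```text
p [ 0.6323 -0.0134  0.0363] psi -1.541 tilt [-0.089  0.019 -0.996] gw 0.571 t 33.35 F [-0.1  0.4 -1.2] j7 -1.29
1 0.014 0.003 0.004 0
```

View pics/w19.png

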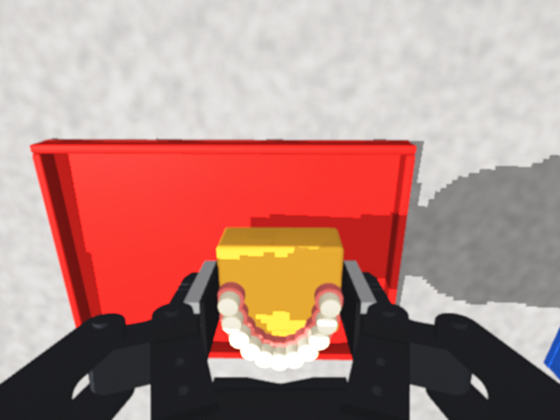

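Request:
play_rows:
  increments: "0.005 0.001 0.003 0; 0.004 0.001 0 0; 0.002 0 0 0; 0.001 0 0 0; 0 0 0 0; 0 0 0 0"

```text
clock: 34.0
position: [0.634, -0.0172, 0.0241]
ee_rot: [0.475, 0.534, -0.509, 0.48]
ft_force: [0.3, -0.2, -0.9]
grip_width: 0.573
```

```bash
python3 plan.py .634 -.017 .021
```

```text
p [ 0.634  -0.0172  0.0241] psi -1.542 tilt [-0.088  0.019 -0.996] gw 0.573 t 34.0 F [ 0.3 -0.2 -0.9] j7 -1.28
1 0.003 0 -0 -0
```

Request:
play_rows:
  increments: "0.002 0 0 0; 0.001 0 0 0; 0 0 0 0; 0 0 0 0"

```text
clock: 34.4
position: [0.634, -0.017, 0.0214]
ee_rot: [0.475, 0.534, -0.509, 0.48]
ft_force: [-0.7, 0.6, -1.2]
grip_width: 0.574
```

```bash
python3 plan.py .634 -.017 .021
```

```text
p [ 0.634  -0.017   0.0214] psi -1.542 tilt [-0.087  0.019 -0.996] gw 0.574 t 34.4 F [-0.7  0.6 -1.2] j7 -1.28
1 0 0 -0 -0
```

Request:
play_rows:
  increments: "0.001 0 0 0; 0 0 0 0; 0 0 0 0"

```text
clock: 34.7
position: [0.6342, -0.0171, 0.0214]
ee_rot: [0.476, 0.534, -0.508, 0.48]
ft_force: [0.2, 0.1, -1.5]
grip_width: 0.569
```

Request:
play_rows:
  increments: "0 0 0 0; 0 0 0 0; 0 0 0 0; 0 0 0 0; -0.005 0 0 0; -0.01 0 0 0; -0.015 0 0 0; -0.02 0 0 0; -0.02 0 0 0; -0.01 0 0 0; 0 0 0 0; 0 0 0 0"
  hand: -0.38

```text
clock: 35.9
position: [0.6426, -0.0191, 0.1096]
ee_rot: [0.477, 0.533, -0.507, 0.481]
ft_force: [0.3, -0.1, 0.1]
grip_width: 0.689
```

```bash
python3 - <<'E'
from plan import *
plan([.4435,.2787,.10],step=.018)
c=cam("wrist"); cv2.imwrite("pics/w20.png",c["img"])
c=cam("side"); cv2.imwrite("pics/s20.png",c["img"])
E
```

```text
p [ 0.6426 -0.0191  0.1096] psi -1.542 tilt [-0.083  0.02  -0.996] gw 0.689 t 35.9 F [ 0.3 -0.1  0.1] j7 -1.32
20 0.002 -0.009 -0.015 -0; 0.001 -0.01 -0.015 -0; 0.002 -0.009 -0.015 -0; 0.001 -0.01 -0.016 -0; 0.002 -0.009 -0.015 -0; 0.002 -0.01 -0.015 -0; 0.001 -0.009 -0.015 -0; 0.002 -0.009 -0.015 -0; 0.001 -0.01 -0.015 -0; 0.002 -0.009 -0.016 -0; 0.002 -0.01 -0.015 -0; 0.001 -0.009 -0.015 -0; 0.002 -0.01 -0.015 -0; 0.001 -0.009 -0.015 -0; 0.002 -0.009 -0.015 -0; 0.002 -0.01 -0.015 -0; 0.001 -0.009 -0.016 -0; 0.002 -0.01 -0.015 -0; 0.001 -0.009 -0.015 -0; 0.002 -0.01 -0.015 -0
```

View pics/w20.png

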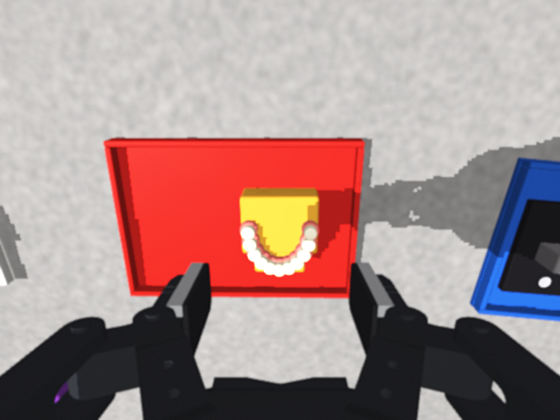

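View pics/s20.png

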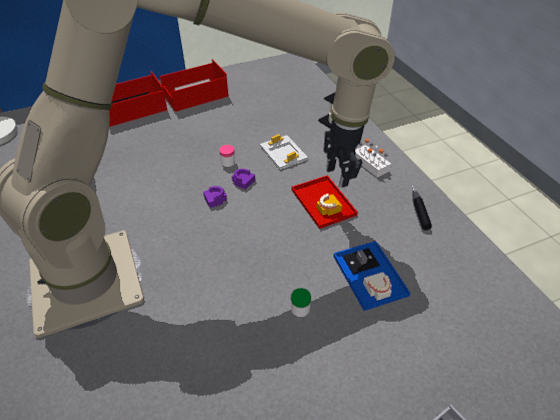

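Request:
play_rows:
  increments: "0 -0.005 -0.008 0; 0.001 -0.01 -0.015 0; 0.001 -0.009 -0.015 0; 0.001 -0.01 -0.016 0; 0.001 -0.009 -0.015 0; 0.001 -0.01 -0.015 0; 0.001 -0.009 -0.015 0; 0.001 -0.009 -0.015 0; 0.001 -0.01 -0.015 0; 0.001 -0.009 -0.016 0; 0.001 -0.01 -0.015 0; 0.001 -0.009 -0.015 0; 0.001 -0.01 -0.015 0; 0.001 -0.009 -0.015 0; 0.001 -0.009 -0.015 0; 0.001 -0.01 -0.015 0; 0.001 -0.008 -0.013 0; 0 -0.005 -0.01 0; 0 0 0 0; 0 0 0 0"
  hand: -0.6

```text
clock: 38.0
position: [0.449, 0.2513, 0.1001]
ee_rot: [0.466, 0.539, -0.513, 0.478]
ft_force: [0.2, -0.6, -0.5]
grip_width: 0.802
```

```bash
python3 - <<'E'
from plan import *
plan([.4435,.2787,.08],step=.018)
c=cam("wrist"); 
for z in(.05,.036):
  q=[proj(c,[.4435+.022*np.cos(a),.2787+.022*np.sin(a),z]) for a in np.linspace(0,6.28,40)]
  cv2.polylines(c["img"],[np.int32(np.round(np.array(q)*8))],True,(0,200,0),1,cv2.LINE_AA,3)
cv2.imwrite("pics/w21.png",c["img"])
E
```

```text
p [0.449  0.2513 0.1001] psi -1.533 tilt [-0.108  0.012 -0.994] gw 0.802 t 38.0 F [ 0.2 -0.6 -0.5] j7 -1.9
2 0.01 -0.001 -0.014 -0; 0.011 -0.001 -0.013 -0
```

View pics/w21.png

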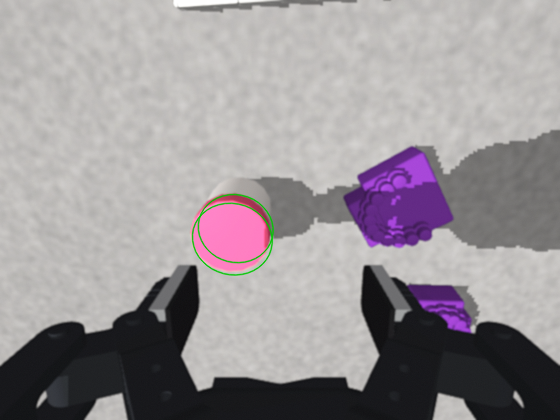

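Request:
play_rows:
  increments: "0.003 0 -0.012 0; 0.006 -0.001 -0.01 0; 0.006 -0.001 -0.002 0; 0 0 0 0; 0 0 0 0"

```text
clock: 38.55
position: [0.4451, 0.276, 0.0838]
ee_rot: [0.467, 0.538, -0.514, 0.478]
ft_force: [0.6, -0.4, 0.1]
grip_width: 0.798
```

```bash
python3 - <<'E'
from plan import *
plan([.4435,.2787,.036],step=.018)
c=cam("wrist"); 
cv2.imwrite("pics/w22.png",c["img"])
E
```

```text
p [0.4451 0.276  0.0838] psi -1.536 tilt [-0.108  0.011 -0.994] gw 0.798 t 38.55 F [ 0.6 -0.4  0.1] j7 -1.92
3 0.016 0.001 -0.001 -0; 0.016 0.001 -0 -0; 0.016 0.002 -0.001 -0
```

View pics/w22.png

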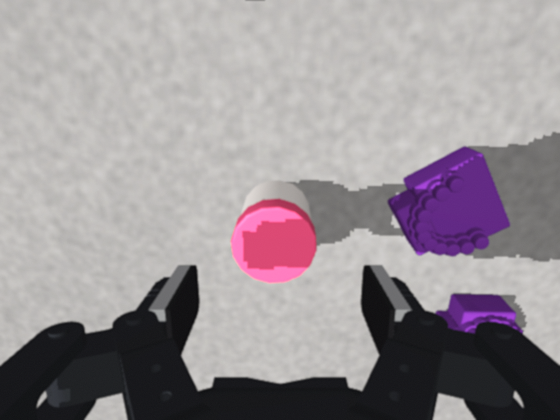

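Request:
play_rows:
  increments: "0.015 0.001 -0.002 0; 0.014 0.001 0 0; 0.01 0.001 -0.001 0; 0.003 0 0 0; 0 0 0 0; 0 0 0 0"

```text
clock: 39.2
position: [0.4432, 0.2785, 0.0375]
ee_rot: [0.466, 0.538, -0.515, 0.478]
ft_force: [-0.3, -0.5, 0.7]
grip_width: 0.801
```

```bash
python3 - <<'E'
from plan import *
plan([.4435,.2787,.036],step=.018)
c=cam("wrist"); 
cv2.imwrite("pics/w23.png",c["img"])
E
```

```text
p [0.4432 0.2785 0.0375] psi -1.537 tilt [-0.109  0.01  -0.994] gw 0.801 t 39.2 F [-0.3 -0.5  0.7] j7 -1.89
1 0.001 0 -0 -0
```

View pics/w23.png

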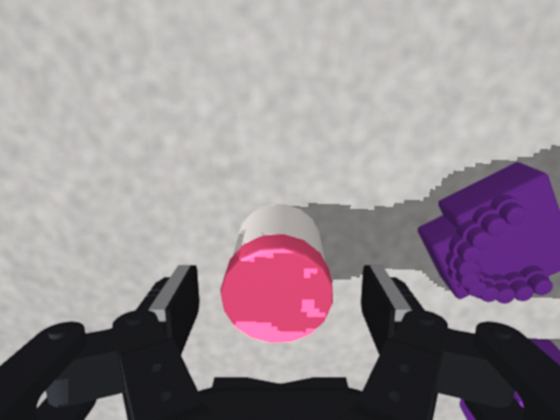

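Request:
play_rows:
  increments: "0 0 0 0; 0 0 0 0; 0 0 0 0; 0 0 0 0; 0 0 0 0; 0 0 0 0"
  hand: 1
  squeeze: 30

```text
clock: 39.85
position: [0.4439, 0.279, 0.0388]
ee_rot: [0.467, 0.538, -0.514, 0.478]
ft_force: [-0.2, 0.5, -1.3]
grip_width: 0.497
```

Request:
play_rows:
  increments: "-0.005 0 0 0; -0.01 -0.001 0 0; -0.015 -0.001 0 0; -0.015 -0.002 0 0; -0.01 -0.001 0 0; 0 0 0 0; 0 0 0 0"

```text
clock: 40.55
position: [0.4457, 0.2783, 0.1005]
ee_rot: [0.468, 0.538, -0.513, 0.478]
ft_force: [-0.4, 0.1, -1.0]
grip_width: 0.502
```

```bash
python3 - <<'E'
from plan import *
yaw=.027; c=np.array([.6264,.0094]); x=np.array([np.cos(yaw),np.sin(yaw)]);y=np.array([-x[1],x[0]])
g=c+.002*x+.044*y; print(g)
plan([*g,.10],step=.018)
c=cam("wrist"); cv2.imwrite("pics/w24.png",c["img"])
E
```

```text
[0.62721142 0.05343796]
p [0.4457 0.2783 0.1005] psi -1.538 tilt [-0.105  0.014 -0.994] gw 0.502 t 40.55 F [-0.4  0.1 -1. ] j7 -1.94
17 -0.001 0.01 0.014 -0; -0.002 0.01 0.013 -0; -0.001 0.01 0.014 -0; -0.001 0.011 0.013 -0; -0.001 0.01 0.014 -0; -0.002 0.01 0.013 -0; -0.001 0.01 0.014 -0; -0.001 0.01 0.014 -0; -0.001 0.01 0.013 -0; -0.002 0.011 0.014 -0; -0.001 0.01 0.013 -0; -0.001 0.01 0.014 -0; -0.002 0.01 0.013 -0; -0.001 0.01 0.014 -0; -0.001 0.01 0.014 -0; -0.001 0.01 0.013 -0; -0.002 0.011 0.014 -0
```

View pics/w24.png

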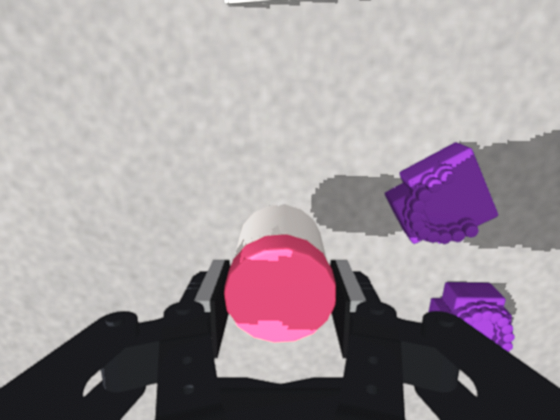

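Request:
play_rows:
  increments: "-0.002 0.005 0.008 0; -0.002 0.01 0.013 0; -0.002 0.01 0.014 0; -0.002 0.011 0.013 0; -0.001 0.01 0.014 0; -0.002 0.01 0.013 0; -0.002 0.01 0.014 0; -0.001 0.01 0.014 0; -0.002 0.01 0.013 0; -0.002 0.011 0.014 0; -0.001 0.01 0.013 0; -0.002 0.01 0.014 0; -0.002 0.01 0.013 0; -0.001 0.01 0.014 0; -0.002 0.01 0.014 0; -0.001 0.009 0.012 0; -0.001 0.006 0.008 0; 0 0.002 0.003 0; 0 0 0 0; 0 0 0 0"

```text
clock: 42.6
position: [0.6237, 0.0389, 0.0974]
ee_rot: [0.462, 0.537, -0.521, 0.475]
ft_force: [0.1, -0.2, -1.4]
grip_width: 0.495
```

```bash
python3 - <<'E'
from plan import *
plan([.627,.053,.055],step=.018)
c=cam("wrist"); cv2.imwrite("pics/w25.png",c["img"])
E
```

```text
p [0.6237 0.0389 0.0974] psi -1.542 tilt [-0.121  0.001 -0.993] gw 0.495 t 42.6 F [ 0.1 -0.2 -1.4] j7 -1.42
3 0.014 0.003 -0.005 -0; 0.014 0.003 -0.004 -0; 0.014 0.003 -0.005 -0
```

View pics/w25.png

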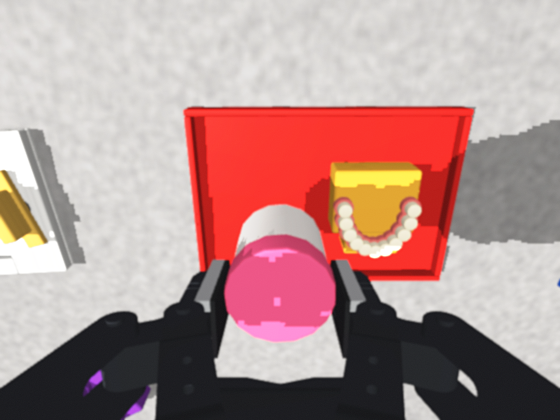

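Request:
play_rows:
  increments: "0.005 0.002 -0.008 0; 0.01 0.003 -0.005 0; 0.01 0.002 0 0; 0.006 0.001 0 0; 0 0 0 0; 0 0 0 0"

```text
clock: 43.25
position: [0.6265, 0.057, 0.0618]
ee_rot: [0.461, 0.539, -0.52, 0.476]
ft_force: [-0.7, -0.3, -0.9]
grip_width: 0.498
```

```bash
python3 - <<'E'
from plan import *
plan([.627,.053,.043],step=.018)
c=cam("wrist"); cv2.imwrite("pics/w26.png",c["img"])
E
```

```text
p [0.6265 0.057  0.0618] psi -1.538 tilt [-0.123  0.002 -0.992] gw 0.498 t 43.25 F [-0.7 -0.3 -0.9] j7 -1.42
2 0.009 0.001 0.002 -0; 0.01 0.002 0.002 -0
```

View pics/w26.png

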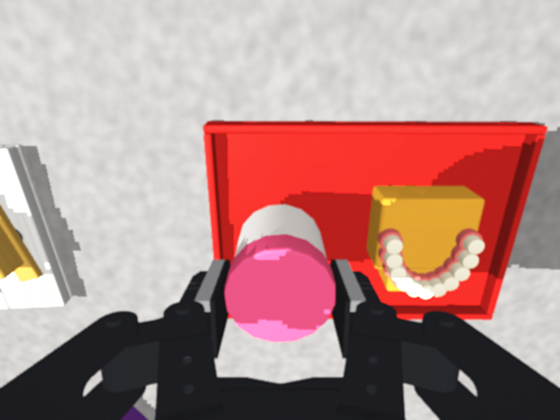

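Request:
play_rows:
  increments: "0.006 0.001 0.002 0; 0.006 0.001 0.001 0; 0.003 0 0 0; 0.001 0 0 0; 0 0 0 0; 0 0 0 0"

```text
clock: 43.9
position: [0.627, 0.0528, 0.045]
ee_rot: [0.462, 0.539, -0.52, 0.476]
ft_force: [-0.1, 0.1, -0.9]
grip_width: 0.499
```

```bash
python3 plan.py .627 .053 .042
```

```text
p [0.627  0.0528 0.045 ] psi -1.539 tilt [-0.122  0.002 -0.993] gw 0.499 t 43.9 F [-0.1  0.1 -0.9] j7 -1.41
1 0.003 0 -0 -0
```

Request:
play_rows:
  increments: "0.001 0 0 0; 0.001 0 0 0; 0 0 0 0; 0 0 0 0"

```text
clock: 44.3
position: [0.6271, 0.053, 0.0434]
ee_rot: [0.462, 0.538, -0.52, 0.476]
ft_force: [0.6, -0.0, -1.7]
grip_width: 0.493
```

Request:
play_rows:
  increments: "0.001 0 0 0; 0 0 0 0; 0 0 0 0"

```text
clock: 44.6
position: [0.6271, 0.0531, 0.0427]
ee_rot: [0.462, 0.538, -0.52, 0.476]
ft_force: [0.1, -0.1, -1.3]
grip_width: 0.498
```

Request:
play_rows:
  increments: "0 0 0 0; 0 0 0 0; 0 0 0 0; 0 0 0 0; -0.005 0 0 0; -0.01 0 0 0; -0.015 0 0 0; -0.02 0 0 0; -0.03 0 0 0; -0.03 0 0 0; -0.02 0 0 0; 0 0 0 0; 0 0 0 0"
  hand: -0.25

```text
clock: 45.9
position: [0.6449, 0.0519, 0.1857]
ee_rot: [0.464, 0.537, -0.519, 0.477]
ft_force: [0.4, 0.2, 0.6]
grip_width: 0.628
```

```bash
python3 - <<'E'
from plan import *
plan([.5,.3,.2],step=.03)
c=cam("wrist"); cv2.imwrite("pics/w27.png",c["img"])
c=cam("side"); crop(c,240,130,440,330,3,"s27.png",20)
E
```

```text
p [0.6449 0.0519 0.1857] psi -1.54 tilt [-0.114  0.003 -0.993] gw 0.628 t 45.9 F [0.4 0.2 0.6] j7 -1.46
10 0 -0.014 -0.025 -0; 0.001 -0.014 -0.026 -0; -0 -0.013 -0.025 -0; 0 -0.014 -0.025 -0; 0.001 -0.014 -0.025 -0; -0 -0.014 -0.026 -0; 0 -0.013 -0.025 -0; 0 -0.014 -0.025 -0; 0.001 -0.014 -0.025 -0; 0 -0.014 -0.026 -0
```

View pics/w27.png

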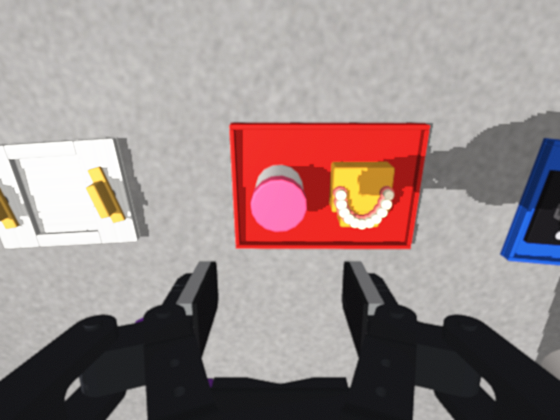

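View pics/s27.png

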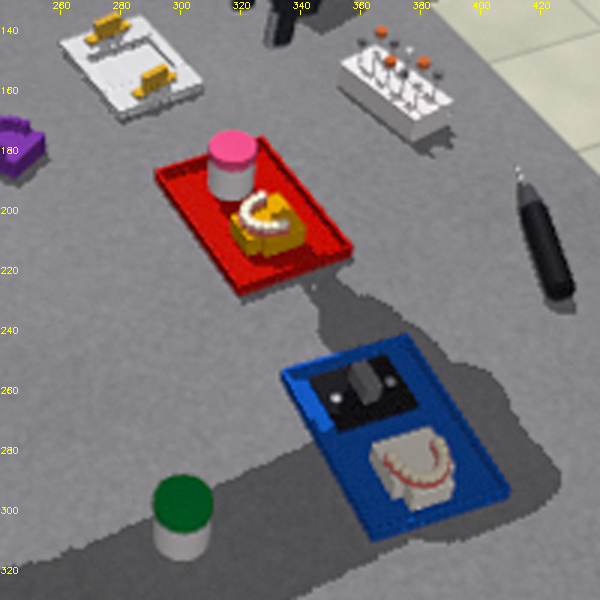

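```bash
python3 - <<'E'
from h import *
o=get_obs(); print(o["clock"],np.abs(o["joint_velocities"]).max(),o["ft_force"])
c=cam("top"); print("green lid px", [round(float(v),1) for v in np.argwhere((c["img"][:,:,1]>1.6*c["img"][:,:,2].astype(float))&(c["img"][:,:,1]>1.3*c["img"][:,:,0].astype(float))&(c["img"][:,:,1]>60)).mean(0)])
print(workorder.hand_in())
E
```

```text
46.0 0.01625086458653861 [ 0.27381372  0.43084313 -0.04540435]
green lid px [239.8, 395.2]
the job is handed in; nothing more can be done
None
```

Both case pans are made up and the job is handed in at about 46 s of the 122 s allowed. The hand-in reports no verdict, so what follows is from my own checks.

- **Turn buttons and plate:** I turned both brass buttons to about -1.4 rad while the plate lay in its frame. Then I lifted it out by its grip block.
- **Blue pan:** the plate and the white cast are in it. Both were lowered to the pan floor before release.
- **Red pan:** the yellow cast and the pink-lidded jar are in it, also lowered to the floor before release.

**Last checks:** the final side and wrist pictures show all four items upright, inside the walls and released, with the gripper clear above. In the top picture the green lid centres at pixel (395.2, 239.8). At the start I read it as (395.5, 240.3), so it has not moved.

**One thing off:** the tool's tilt drifted over the run, up to about 0.12 rad by the end. To limit the effect I placed the yellow cast and the jar without turning the wrist much. Both look flat, but I judged that by eye and did not measure their tilt or height in the pans.

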